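# Clamp the back onto a small wooden parts drawer

### The job

Stand the loose back panel upright on the drawer's projecting bottom board, against the ends of its two sides and in line with them, and let go of it. Then pump the trigger of the bar clamp that lies around the drawer, closing it with the trigger alone, until its jaw presses the panel home against the drawer with light clamping pressure, not hard enough to spring the thin joints. Finish still squeezing the trigger so the pressure stays on, and leave the other things on the bench where they are.

Things in the scene. Friction and masses are not known exactly. Their poses are not given: they have to be found in the camera images.
- panel: The loose drawer back: a plain beech board 84 mm long (own x), 14 mm thick (own y), 48 mm high (own z), about 50 g, standing on its long edge on the bench; origin at the centre of its underside; both faces are alike. Its joints with the drawer bear 90 N of jaw pressure at most.
- drawer: Small open-topped wooden parts drawer, loose between the clamp's jaws, about 0.2 kg, 54 mm high. Origin on the bench, mid-width and mid-length of the sides; x across its 84 mm width, y along its length. Front board's outer face at y = +55 mm; sides 8 mm thick (68 mm clear between), their bare ends at y = -55 mm; the 6 mm plywood bottom projects to y = -71 mm. It is open at -y.
- seat (a point): On the drawer's projecting bottom board, 6 mm above the bench, at x = 0, y = -62 mm of the drawer: where the centre of the panel's underside belongs, the panel's length along the drawer's x.
- clamp: One-hand ratchet bar clamp, 0.8 kg, lying flat and loose, under 39 mm high. Origin on the bench below the bar, inside the head. y runs along the steel bar from bar-end jaw (-y) to head (+y); the jaws reach to +x at both ends of the drawer, pistol grip and trigger to -x. Housing x -26 to 40, y -20 to 54 mm; grip x -26 to -124, y 30 to 54, z 5 to 33 mm.
- handle_back (a point): Point on the back (+y) face of the pistol grip, 55 mm to the -x side of the bar's centre line, 19 mm above the bench: one finger goes here, the other at trigger_front, closing along the clamp's y. The loose clamp slides some mm along y as the fingers close evenly, which does no harm; to let the trigger out, open wide or follow it with the hand.
- trigger_front (a point): Point on the front (-y) face of the black trigger blade (10 mm thick, z 9 to 29 mm), opposite handle_back. The two points are about 66 mm apart with the trigger let out, about 35 mm with it fully pulled. A squeeze of 18 to 30 N is right for this work; a few newtons go into sliding the clamp.
- trigger (a joint): Trigger angle: 0 let out (sprung back, 5 to 8 N at trigger_front), 0.36 rad pulled to its stop. A full pull draws the bar-end jaw about 12 mm to the head; let out, the ratchet keeps it within a 4 mm tooth but pressure is lost. With the jaw on the work the trigger stops part way and 18 N of squeeze gives about 26 N at the jaw, 30 N about 50 N. At its stop it gives none: let out, pull again.
- bar_jaw (a joint): Travel of the bar with its jaw towards the head, in m: 0 = widest, pads 186 mm apart; it grows as the clamp closes (pads 186 mm minus travel apart). Closed on drawer and panel together (124 mm) it reads 0.057 to 0.062.
- bar_pad (a point): Centre of the bar-end jaw's rubber pad face (42 mm along x, 6 to 34 mm above the bench), which looks to the clamp's +y and bears on the panel.
- head_pad (a point): Centre of the head jaw's rubber pad face (same size), which looks to the clamp's -y and bears on the drawer's front board.
- glue: Bystander: closed white glue bottle, 52 mm across, 150 mm tall; origin under its centre.
- tin: Bystander: closed plain steel tin, 70 mm across, 60 mm tall; origin under its centre.
- screwdriver: Bystander: screwdriver with a dark wooden handle, 200 mm long, lying along its own x.
Not all that is in view belongs to the job. There is more than one size of the drawer; the job needs the largest.

How it is judged:
On the way, in this order (a step that is already met when the one before it is completed fails the run):
1. the panel stands in its place on the drawer's bottom board, let go (x of panel in the frame of drawer between -0.006 and 0.006 m and y of panel in the frame of drawer between -0.068 and -0.0595 m and z of panel in the frame of drawer between 0.003 and 0.009 m and angle between panel's own z axis and vertical below 0.06 rad and angle between the y axis of panel and the y axis of drawer, either way round below 0.1 rad and contact force between the fingers and panel below 0.3 N and contact force between bar_jaw and panel below 1 N), for 0.2 s.
2. the trigger is pulled (value of joint trigger above 0.25 rad), for 0.02 s.
3. the trigger is let out for another stroke (value of joint trigger below 0.15 rad), for 0.02 s.
4. the jaw, drawn by the squeezed trigger, bears on the panel (contact force between bar_jaw and panel above 6 N and contact force between the fingers and trigger above 3 N), for 0.2 s.
At the end, for the whole second after the job is handed in: The panel stands upright on the drawer's bottom board, within 6 mm of centred and 2.5 mm of the side ends, square to 0.04 rad; the bar-end jaw presses it with 8 to 90 N, the head jaw the drawer with over 5 N; the fingers still squeeze the trigger (over 5 N) and touch neither panel nor drawer (x of panel in the frame of drawer between -0.006 and 0.006 m and y of panel in the frame of drawer between -0.0645 and -0.0595 m and z of panel in the frame of drawer between 0.003 and 0.009 m and angle between panel's own z axis and vertical below 0.06 rad and contact force between bar_jaw and panel between 8 and 90 N and angle between the y axis of panel and the y axis of drawer, either way round below 0.04 rad and angle between drawer's own z axis and vertical below 0.04 rad and contact force between clamp and drawer above 5 N and contact force between the fingers and trigger above 5 N and contact force between the fingers and panel below 0.3 N and contact force between the fingers and drawer below 0.3 N); the arm keeps its last pose, push and grip.
It fails at once if jaw pressure over 90 N: the drawer's joints spring (contact force between bar_jaw and panel above 90 N).
It fails at once if the bar or its jaw is pushed along by hand instead of by the trigger (contact force between any of the fingers, the arm and bar_jaw above 6 N).
It fails at once if a bystander is moved by more than 30 mm (distance of any of glue, tin, screwdriver from where it was at the start of the episode above 0.03 m).
It also fails if it takes over 64 s, if anything falls off the work surface, if the arm or the gripper's body presses on something with over 40 N, if the wrist force passes 120 N, or if a joint passes its speed limit or range.

### The arm

A 7-joint arm with a two-finger parallel gripper is mounted at the origin on the work surface. World frame = base frame: x ahead of the robot, y to its left, z up, the work surface at z = 0. Lengths are in m, angles in rad, forces in N, time in s.
With the tool pointing down it reaches from about 0.35 to 0.9 m from the base axis. Payload 8.1 kg.
Tool frame: the origin (TCP) lies at the very end of the fingers, on their centre line; the grasp point (between the pads) lies 19 mm behind it (ctrl.pinch_z is the distance from the TCP to the grasp point, in m); y points along the fingers, z is the direction in which the jaws open and shut, and the axes are right-handed (so a half turn about y gives the same grasp; the last joint's range is limited). The gripper opens to 92 mm and grips with 3 to 60 N. Pads are 19 mm wide; open, the fingers measure 130 mm over their backs; the gripper's body (75 mm by 190 mm) begins 47 mm behind the grasp point.
Start: joints at [1.172, 0.434, 0.025, 1.573, -0.012, 1.134, -0.075], TCP at [0.182, -0.598, 0.227] pointing down, gripper open.
Joint ranges: [-2.62, 2.62], [-0.44, 2.09], [-1.27, 1.32], [0.08, 2.57], [-1.32, 4.46], [0.12, 2], [-2.74, 2.74]. Speed limits (rad/s): [2.22, 2.22, 3.01, 3.01, 3.14, 3.14, 3.14].

### API

Orientations are given as a unit quaternion [w, x, y, z].
In Python, from workcell import ctrl gives the robot as it stands.
- The arm moves only by the tool carry_out, never from a script. Its argument "plan" is one flat list of numbers, 7 for each row, row after row: the finger opening in m, from 0 to 0.0918, then the shift along the tool's x, y, z in m, then the turn, a rotation vector about the tool's x, y, z in rad. In form: [grip, dx, dy, dz, wx, wy, wz, grip, dx, dy, dz, wx, wy, wz, ...]. A call has 1 to 5 rows; each row is the pose to reach, as a shift and turn from the pose commanded when the call began, along the tool's axes at that moment; what a row does not reach only later rows make up. A row lasts 1/12 s, in which the tool goes at most 41.7 mm and 7.16 degrees, less where a joint would pass 70% of its speed; a pose out of reach is approached as far as the arm can. A call with a gripper value outside its range is refused whole. The fingers move at their own pace and stop on an object; the grip force is fixed at half the most. Time passes only in rows, so rows that repeat a pose let the fingers close. It gives the time, the measured TCP pose, the force and the opening at its end, in the units of the state.
- ctrl.state(): the state, without advancing time (a new reading comes with each control period).
- ctrl.read_camera(name): name is "side" or "top"; returns (picture, depth): 420x560x3 uint8, red, green, blue; 420x560 float32, m along the optical axis (not along the pixel's ray), 0 where there is no reading.
- ctrl.camera_model(name): a dict with "mtx" (3x3 intrinsics, pixels), "R" (3x3) and "t" (3): a world point X has camera coordinates R X + t. Camera axes: x right, y down, z forward; pixel columns grow to the right and rows downward; lengths in m; the calibration is good to about 2 mm. A picture is of the moment at which its call begins. camera_model takes no time and is no camera call.
- ctrl.finish_job(): hands the job in, once; it reports no verdict.
The state is a dict: "clock": time; "joint_pos": joint angles; "qvel": joint speeds; "tau": joint torques, N m; "eef_pos": TCP position; "orientation": TCP orientation; "contact_force": force on the tool from outside, world axes, zero at the start; "moment": the same for the moment, N m; "opening": finger opening in m.
Only numpy, scipy, OpenCV 4.12 (cv2) and the standard library are available. Lean on these libraries where they do the work, as an engineer would, in place of code of your own. Each camera call takes 0.05 s, during which the arm holds its last target.

## Working session

There is one attempt and no reset: what is moved stays moved. The work goes in short steps, Python scripts to look and compute and a tool call to move; the robot and the scene stay as the last step left them, time stands still between calls to the robot, and variables do not carry over. Pictures are saved under pics/ and viewed, and the job is handed in when it is done.

Besides the shell and the picture viewer there is one more tool, called after "Request:" as name(argument=value, ...), one argument or row to a line, values as JSON. carry_out: Moves the arm, as the interface text tells. Its arguments: {"type":"object","properties":{"plan":{"type":"array"}},"required":["plan"]}

```bash
ls; mkdir -p pics; python3 - <<'E'
from workcell import ctrl
import cv2,numpy as np
for n in("top","side"):
    p,d=ctrl.read_camera(n); m=ctrl.camera_model(n)
    cv2.imwrite(f"pics/{n}0.png",p[:,:,::-1]); np.savez(f"{n}0.npz",p=p,d=d,**m)
    print(n,m["mtx"].tolist(),(-m["R"].T@m["t"]).round(3),m["R"].round(3).tolist())
print(ctrl.state(),ctrl.pinch_z)
E
```

```text
pics
top [[413.92050104727616, 0.0, 273.98596563782826], [0.0, 413.92050104727616, 215.77589139921065], [0.0, 0.0, 1.0]] [ 0.46  -0.019  1.001] [[0.024, -1.0, -0.007], [-0.984, -0.023, -0.174], [0.174, 0.011, -0.985]]
side [[464.22550029901055, 0.0, 285.7875609506849], [0.0, 464.22550029901055, 202.5127395568729], [0.0, 0.0, 1.0]] [0.19  0.584 0.845] [[-0.824, -0.566, -0.012], [-0.412, 0.614, -0.673], [0.388, -0.55, -0.74]]
{'clock': 0.1, 'joint_pos': array([ 1.17242496,  0.43514626,  0.02497049,  1.57401469, -0.01158381,
        1.13400467, -0.07511672]), 'qvel': array([ 3.02808413e-04, -1.16117912e-03,  8.28062085e-06, -4.79294727e-04,
       -5.96461739e-04,  1.18341591e-03,  1.81098427e-03]), 'tau': array([ 3.16203630e-03, -6.69131899e+01,  9.87872109e-01, -3.15147829e+01,
       -6.05272455e-02,  3.73633672e-02, -6.74642848e-06]), 'eef_pos': array([ 0.1819829 , -0.59743178,  0.22602448]), 'orientation': array([ 0.10403937, -0.10428748,  0.6998819 , -0.69890289]), 'contact_force': array([ 0.41144347,  0.71692985, -0.21325143]), 'moment': array([ 0.04305288, -0.0148763 , -0.02655034]), 'opening': 0.09160964971270999} 0.0188
```

View pics/top0.png

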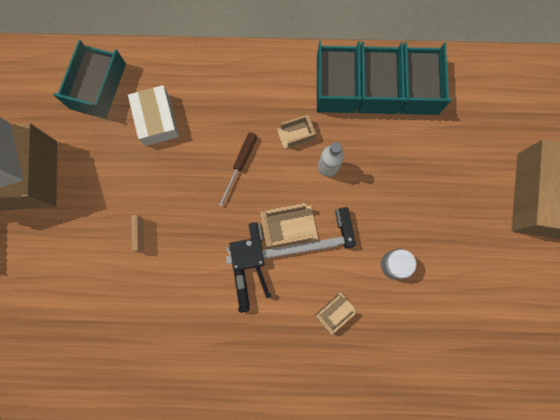

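View pics/side0.png

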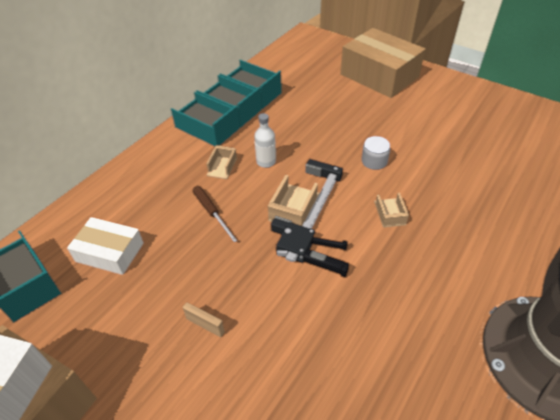

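```bash
cat > h.py <<'E'
import numpy as np,cv2
def load(n):
    return dict(np.load(n))
def plane(m,u,v,z):
    c=-m["R"].T@m["t"]; r=m["R"].T@np.linalg.inv(m["mtx"])@np.array([u,v,1.]); return c+r*(z-c[2])/r[2]
def cloud(m):
    d=m["d"];v,u=np.mgrid[:d.shape[0],:d.shape[1]]
    x=np.stack([u,v,np.ones_like(u)],-1)@np.linalg.inv(m["mtx"]).T*d[...,None]
    X=(x-m["t"])@m["R"]; X[d==0]=np.nan; return X
def crop(m,x0,y0,x1,y1,s,f):
    cv2.imwrite(f,cv2.resize(np.ascontiguousarray(m["p"][y0:y1,x0:x1,::-1]),None,fx=s,fy=s,interpolation=cv2.INTER_CUBIC))
E
python3 - <<'E'
from h import *
m=load("top0.npz"); crop(m,220,190,360,320,5,"pics/c1.png"); crop(m,120,205,155,260,10,"pics/c2.png")
X=cloud(m)
for u,v in[(137,216),(137,233),(137,248),(289,225),(247,254),(300,247),(345,228),(266,283),(242,290),(400,264),(330,160)]: print(u,v,X[v,u].round(4))
E
```

```text
137 216 [0.6219 0.3158 0.0405]
137 233 [0.5808 0.3106 0.046 ]
137 248 [0.546  0.3084 0.0439]
289 225 [ 0.614  -0.0445  0.0064]
247 254 [0.5389 0.053  0.0349]
300 247 [ 0.5596 -0.0711  0.0214]
345 228 [ 0.6058 -0.176   0.0333]
266 283 [ 0.4736  0.0078 -0.0015]
242 290 [0.4559 0.0617 0.0322]
400 264 [ 0.5225 -0.2951  0.0606]
330 160 [ 0.7496 -0.1318  0.1027]
```

```bash
python3 - <<'E'
from h import *
m=load("side0.npz"); crop(m,255,150,360,285,5,"pics/c3.png");crop(m,175,295,245,345,10,"pics/c4.png")
E
```

```text
(no output)
```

View pics/c1.png

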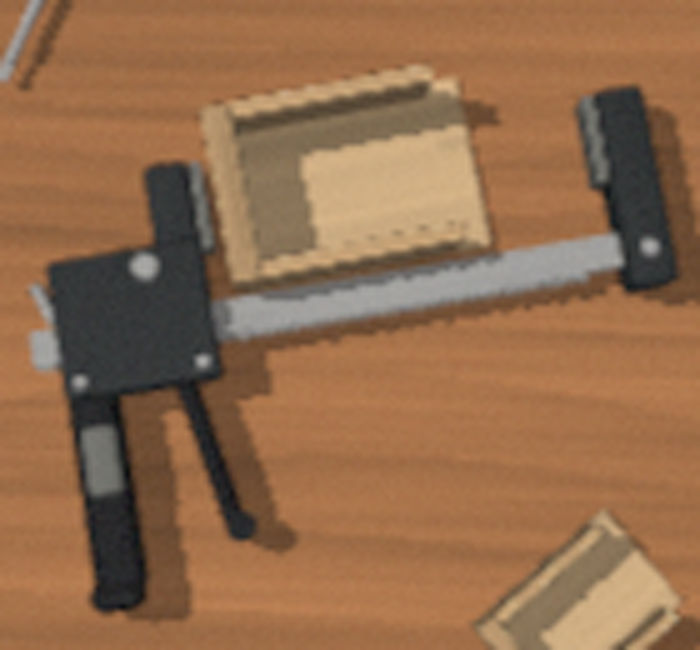

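View pics/c2.png

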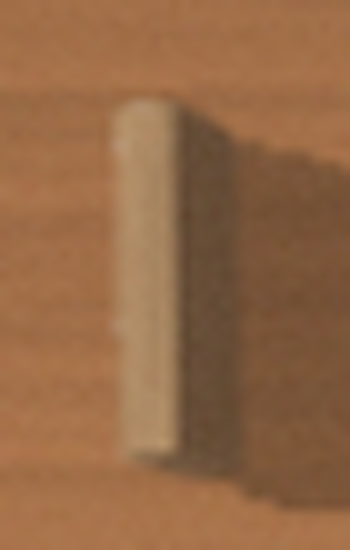

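View pics/c3.png

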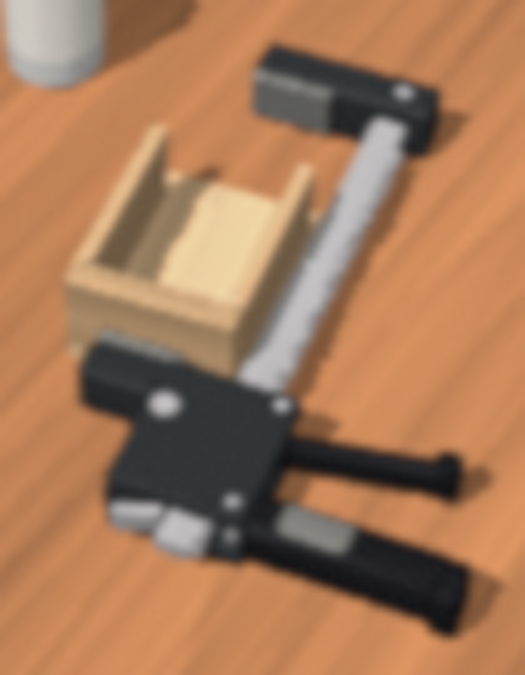

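```bash
cat >> h.py <<'E'
def P(pts,m,z,off,s):
    return np.array([plane(m,off[0]+(u+.5)/s-.5,off[1]+(v+.5)/s-.5,z)[:2] for u,v in pts])
def hi(m,box,z0,z1):
    X=cloud(m).reshape(-1,3); x0,x1,y0,y1=box
    k=(X[:,0]>x0)&(X[:,0]<x1)&(X[:,1]>y0)&(X[:,1]<y1)&(X[:,2]>z0)&(X[:,2]<z1)
    return X[k]
def rect(Q):
    (c,wh,a)=cv2.minAreaRect(Q[:,:2].astype(np.float32)*1000); return np.round(c,1),np.round(wh,1),round(a,2)
E
python3 - <<'E'
from h import *
t=load("top0.npz");s=load("side0.npz")
print("drawer corners(front far, front near, ends far, near)\n",P([(203,108),(238,285),(430,68),(490,248),(462,82)],t,.054,(220,190),5).round(4))
print("panel corners",P([(117,102),(180,102),(122,455),(180,455)],t,.048,(120,205),10).round(4))
for m in(t,s):
    print("bench z",np.median(hi(m,(.3,.4,-.1,.1),-.02,.02)[:,2]))
    print("drawer",rect(hi(m,(.54,.70,-.10,.08),.046,.062)), "panel",rect(hi(m,(.5,.66,.27,.35),.03,.06)))
    Q=hi(m,(.5,.66,.27,.35),.042,.056); print(len(Q),Q.mean(0))
E
```

```text
drawer corners(front far, front near, ends far, near)
 [[ 0.6376  0.0244]
 [ 0.5554  0.0058]
 [ 0.6591 -0.0811]
 [ 0.5752 -0.1096]
 [ 0.6527 -0.0961]]
panel corners [[0.6233 0.3269]
 [0.6236 0.3121]
 [0.5406 0.3188]
 [0.5409 0.3053]]
bench z -0.0008249620982871041
drawer (array([609.2, -34.9]), array([ 84.4, 109.6]), 12.47) panel (array([582.1, 317.8]), array([83.3, 15.4]), 6.11)
242 [0.58156715 0.31727975 0.04695555]
bench z 9.204429851416359e-05
drawer (array([607. , -34.5]), array([ 85.5, 114.6]), 12.75) panel (array([579.8, 318.2]), array([85.3, 15.3]), 5.51)
332 [0.57846999 0.31883744 0.04765917]
```

View pics/c4.png

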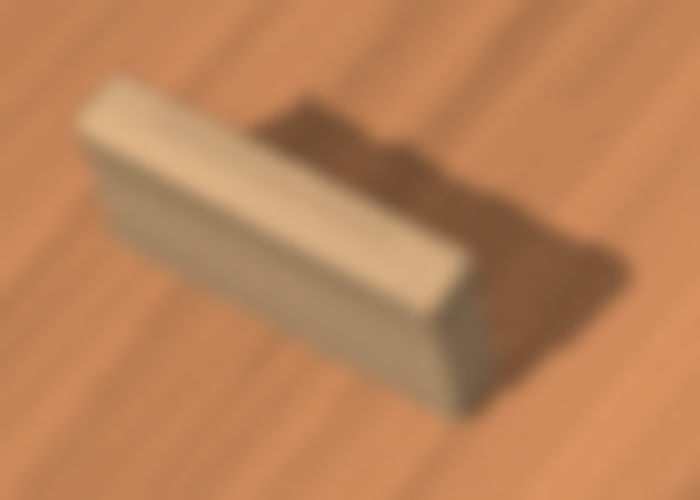

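```bash
cat >> h.py <<'E'
from scipy.spatial.transform import Rotation as Ro
def goal(pos,yaw,flip=0):
    "tool y down, tool z horizontal at world yaw (rad)"
    z=np.array([np.cos(yaw),np.sin(yaw),0]); z=-z if flip else z
    y=np.array([0,0,-1.]); return np.array(pos),np.stack([np.cross(y,z),y,z],1)
def delta(st,pos,Rg):
    q=st["orientation"];Rc=Ro.from_quat([q[1],q[2],q[3],q[0]]).as_matrix()
    return (Rc.T@(pos-st["eef_pos"])).round(4),Ro.from_matrix(Rc.T@Rg).as_rotvec().round(4)
E
python3 - <<'E'
from h import *
from workcell import ctrl
st=ctrl.state();q=st["orientation"];R=Ro.from_quat([q[1],q[2],q[3],q[0]]).as_matrix();print(R.round(3))
for f in(0,1):print(delta(st,*goal((.58,.318,.226),np.pi/2+.1,f)))
for f in(0,1):print("trigger-ish",delta(st,*goal((.46,.04,.226),np.pi/2+.17,f)))
t=load("top0.npz")
# bar pad, clamp features
c=lambda p,z:P(p,t,z,(220,190),5).round(4).tolist()
print("bar pad ends",c([(578,98),(598,188)],.034))
print("head pad",c([(203,165),(214,245)],.034))
print("grip tip back/front, root",c([(97,608),(142,600),(75,400),(118,395)],.033))
print("trig tip",c([(232,538),(254,528),(185,395),(203,390)],.029))
print("bar",c([(220,320),(620,250)],.03))
print("housing",c([(52,265),(70,397),(218,375),(200,245)],.038))
E
```

```text
[[-0.957 -0.001  0.291]
 [-0.291  0.001 -0.957]
 [ 0.    -1.    -0.001]]
(array([-0.6475,  0.001 , -0.7597]), array([ 4.0000e-04, -2.9459e+00, -2.1000e-03]))
(array([-0.6475,  0.001 , -0.7597]), array([0.0014, 0.1957, 0.0003]))
trigger-ish (array([-0.4517,  0.0007, -0.5288]), array([ 4.0000e-04, -3.0159e+00, -2.1000e-03]))
trigger-ish (array([-0.4517,  0.0007, -0.5288]), array([0.0014, 0.1257, 0.0002]))
bar pad ends [[0.6503, -0.1529], [0.6073, -0.1623]]
head pad [[0.6139, 0.0245], [0.576, 0.0181]]
grip tip back/front, root [[0.4081, 0.0667], [0.4122, 0.0463], [0.5021, 0.0807], [0.5049, 0.0608]]
trig tip [[0.4409, 0.006], [0.4457, -0.004], [0.5059, 0.0298], [0.5084, 0.0215]]
bar [[0.5411, 0.0144], [0.5786, -0.1731]]
housing [[0.5643, 0.0935], [0.5032, 0.0825], [0.515, 0.0144], [0.5753, 0.0245]]
```

Request:
carry_out(
  plan=[0.06,-0.027,0,-0.0315,0,0.04,0,0.06,-0.054,0,-0.063,0,0.08,0,0.06,-0.081,0,-0.0945,0,0.12,0,0.06,-0.108,0,-0.126,0,0.16,0,0.06,-0.135,0,-0.1575,0,0.196,0],
)

```text
clock: 0.52
eef_pos: [0.2656, -0.4058, 0.2264]
orientation: [0.034, -0.035, 0.706, -0.706]
contact_force: [1.8, -0.4, 0.2]
opening: 0.0634
```

```bash
python3 - <<'E'
from h import *
from workcell import ctrl
st=ctrl.state();print(st["eef_pos"],st["clock"],delta(st,*goal((.58,.318,.15),np.pi/2+.1,1)))
E
```

```text
[ 0.26560754 -0.40580527  0.22638078] 0.5167 (array([-0.3834,  0.0765, -0.6897]), array([ 0.0004, -0.0025,  0.0003]))
```

Request:
carry_out(
  plan=[0.05,-0.02,0,-0.036,0,0,0,0.05,-0.04,0,-0.072,0,0,0,0.05,-0.06,0,-0.108,0,0,0,0.05,-0.08,0,-0.144,0,0,0,0.05,-0.1,0,-0.18,0,0,0],
)

```text
clock: 0.93
eef_pos: [0.347, -0.2169, 0.2267]
orientation: [-0.035, 0.035, -0.706, 0.706]
contact_force: [1.0, -0.2, 0.1]
opening: 0.0499
```

Request:
carry_out(
  plan=[0.05,-0.02,0,-0.036,0,0,0,0.05,-0.04,0,-0.072,0,0,0,0.05,-0.06,0,-0.108,0,0,0,0.05,-0.08,0,-0.144,0,0,0,0.05,-0.1,0,-0.18,0,0,0],
)

```text
clock: 1.35
eef_pos: [0.4287, -0.0278, 0.2268]
orientation: [-0.035, 0.035, -0.706, 0.706]
contact_force: [0.9, -0.7, -0.7]
opening: 0.0498
```

Request:
carry_out(
  plan=[0.05,-0.02,0,-0.036,0,0,0,0.05,-0.04,0,-0.072,0,0,0,0.05,-0.06,0,-0.108,0,0,0,0.05,-0.08,0,-0.144,0,0,0,0.05,-0.1,0,-0.18,0,0,0],
)

```text
clock: 1.77
eef_pos: [0.5104, 0.1611, 0.2264]
orientation: [-0.035, 0.035, -0.706, 0.706]
contact_force: [1.0, -1.0, 0.5]
opening: 0.0501
```

```bash
python3 - <<'E'
from h import *
from workcell import ctrl
st=ctrl.state();print(st["eef_pos"],st["clock"],delta(st,*goal((.58,.318,.1),np.pi/2+.1,1)))
E
```

```text
[0.51043233 0.16110028 0.22644765] 1.7667 (array([-0.0848,  0.1264, -0.1493]), array([-0.0003, -0.0007,  0.0004]))
```

Request:
carry_out(
  plan=[0.05,-0.02,0.01,-0.034,0,0,0,0.05,-0.04,0.03,-0.068,0,0,0,0.05,-0.06,0.055,-0.102,0,0,0,0.05,-0.079,0.08,-0.136,0,0,0,0.05,-0.081,0.1,-0.141,0,0,0],
)

```text
clock: 2.18
eef_pos: [0.5774, 0.3129, 0.1258]
orientation: [0.037, -0.036, 0.707, -0.705]
contact_force: [0.2, -0.1, 0.9]
opening: 0.0498
```

```bash
python3 - <<'E'
from h import *
from workcell import ctrl
m={}
for n in("top","side"):
    p,d=ctrl.read_camera(n); m=ctrl.camera_model(n); np.savez(f"{n}1.npz",p=p,d=d,**m)
    crop(dict(p=p),*((85,160,225,300) if n=="top" else (140,230,280,370)),4,f"pics/{n}1.png")
st=ctrl.state();print(st["eef_pos"],st["clock"],delta(st,*goal((.5795,.318,.014),np.pi/2+.1,1)))
E
```

```text
[0.57396105 0.30989999 0.1212545 ] 2.2833 (array([-0.0071,  0.1072, -0.0076]), array([-0.0012,  0.0038,  0.0074]))
```

View pics/side1.png

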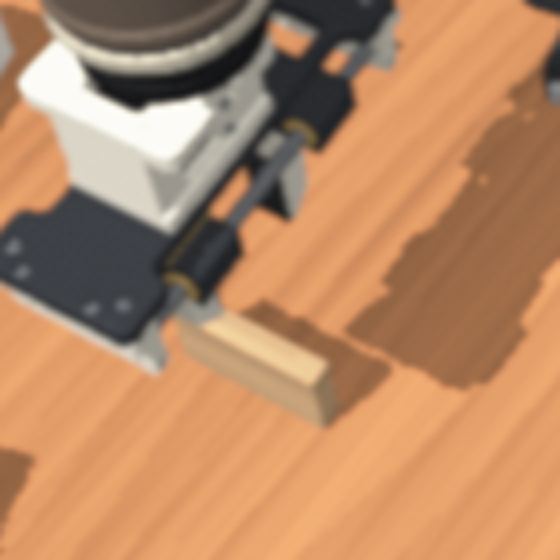

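View pics/top1.png

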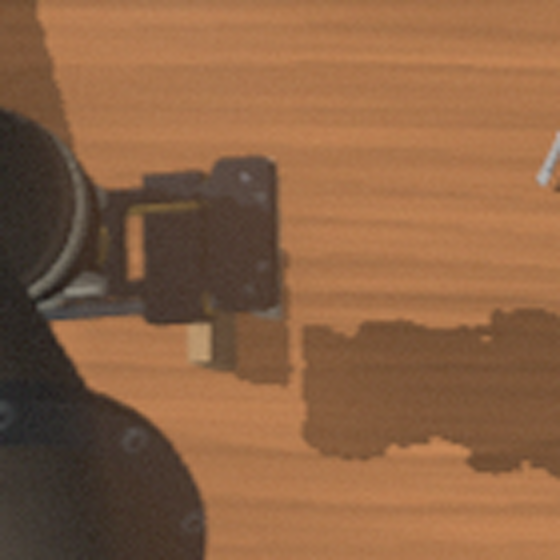

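Request:
carry_out(
  plan=[0.05,-0.005,0.02,-0.006,0,0,0.004,0.05,-0.006,0.05,-0.007,0,0,0.004,0.05,-0.006,0.07,-0.007,0,0,0.004,0.05,-0.006,0.07,-0.007,0,0,0.004,0.05,-0.006,0.07,-0.007,0,0,0.004],
)

```text
clock: 2.7
eef_pos: [0.5817, 0.314, 0.0567]
orientation: [-0.036, 0.034, -0.706, 0.707]
contact_force: [0.7, -0.8, 0.8]
opening: 0.0501
```

```bash
python3 - <<'E'
from h import *
from workcell import ctrl
st=ctrl.state();print(st["eef_pos"],st["clock"],delta(st,*goal((.5795,.318,.014),np.pi/2+.1,1)))
E
```

```text
[0.58166867 0.31401374 0.05667553] 2.7 (array([ 0.0019,  0.0427, -0.0042]), array([-0.0013, -0.001 , -0.0024]))
```

Down and close.

Request:
carry_out(
  plan=[0.05,0.001,0.02,-0.004,0,0,-0.002,0.05,0.001,0.041,-0.004,0,0,-0.002,0.05,0.001,0.041,-0.004,0,0,-0.002,0.03,0.001,0.041,-0.004,0,0,-0.002,0.02,0.001,0.041,-0.004,0,0,-0.002],
)

```text
clock: 3.12
eef_pos: [0.5819, 0.3195, 0.018]
orientation: [0.037, -0.034, 0.707, -0.706]
contact_force: [-0.4, 0.1, 0.3]
opening: 0.0408
```

Request:
carry_out(
  plan=[0.005,0,0,0,0,0,0,0.005,0,0,0,0,0,0,0.005,0,0,0,0,0,0,0.005,0,0,0,0,0,0],
)

```text
clock: 3.45
eef_pos: [0.5811, 0.3191, 0.0164]
orientation: [0.036, -0.034, 0.706, -0.706]
contact_force: [-0.1, -0.4, -0.0]
opening: 0.0146
```

```bash
python3 - <<'E'
from h import *
from workcell import ctrl
st=ctrl.state();print(st["eef_pos"],st["clock"],delta(st,*goal((.5795,.318,.014),np.pi/2+.1,1)))
E
```

```text
[0.58112042 0.3191315  0.01636628] 3.45 (array([0.0017, 0.0024, 0.001 ]), array([ 0.0001, -0.0005, -0.0028]))
```

Request:
carry_out(
  plan=[0.005,0,0,0,0,0,0,0.005,0,-0.03,0,0,0,0,0.005,0,-0.065,0,0,0,0,0.005,0,-0.1,0,0,0,0,0.005,0,-0.1,0,0,0,0],
)

```text
clock: 3.87
eef_pos: [0.5835, 0.3219, 0.1231]
orientation: [0.039, -0.031, 0.708, -0.704]
contact_force: [0.9, 0.5, 0.5]
opening: 0.0136
```

```bash
python3 - <<'E'
from h import *
from workcell import ctrl
st=ctrl.state();print(st["eef_pos"],st["clock"],st["opening"],delta(st,*goal((.622,-.098,.116),np.pi/2+.22,1)))
E
```

```text
[0.5835124  0.32193569 0.12306892] 3.8667 0.013620426228489963 (array([0.0036, 0.0049, 0.4217]), array([ 0.0044, -0.1202, -0.0113]))
```

Request:
carry_out(
  plan=[0.005,0.001,0,0.03,0,-0.02,0,0.005,0.002,0,0.065,0,-0.05,0,0.005,0.002,0,0.1,0,-0.08,0,0.005,0.003,0,0.135,0,-0.11,0,0.005,0.003,0,0.17,0,-0.12,0],
)

```text
clock: 4.28
eef_pos: [0.5942, 0.1481, 0.1155]
orientation: [-0.079, 0.078, -0.703, 0.703]
contact_force: [-0.3, 0.5, -0.9]
opening: 0.0141
```

```bash
python3 - <<'E'
from h import *
from workcell import ctrl
st=ctrl.state();print(st["eef_pos"],st["clock"],st["opening"],delta(st,*goal((.622,-.098,.116),np.pi/2+.22,1)))
E
```

```text
[0.59422148 0.14812749 0.11553079] 4.2833 0.014057237662183227 (array([ 0.0271, -0.0004,  0.2462]), array([-0.0003,  0.0019, -0.0018]))
```

Request:
carry_out(
  plan=[0.005,0.004,0,0.036,0,0,0,0.005,0.008,0,0.074,0,0,0,0.005,0.012,0,0.112,0,0,0,0.005,0.017,0,0.15,0,0,0,0.005,0.021,0,0.187,0,0,0],
)

```text
clock: 4.7
eef_pos: [0.6145, -0.0395, 0.1156]
orientation: [-0.078, 0.077, -0.703, 0.703]
contact_force: [0.1, 0.1, -1.1]
opening: 0.0137
```

Request:
carry_out(
  plan=[0.005,0.005,0,0.03,0,0,0,0.005,0.006,0,0.053,0,0,0,0.005,0.006,0,0.055,0,0,0,0.005,0.006,0,0.055,0,0,0,0.005,0.006,0,0.055,0,0,0],
)

```text
clock: 5.12
eef_pos: [0.6208, -0.0914, 0.1156]
orientation: [0.078, -0.077, 0.703, -0.703]
contact_force: [-0.7, 0.9, -1.0]
opening: 0.0138
```

```bash
cat >> h.py <<'E'
def snap(k,ct=(220,170,360,275),cs=(245,140,385,245),s=5):
    from workcell import ctrl
    for n,b in(("top",ct),("side",cs)):
        p,d=ctrl.read_camera(n); m=ctrl.camera_model(n); np.savez(f"{n}{k}.npz",p=p,d=d,**m); crop(dict(p=p),*b,s,f"pics/{n}{k}.png")
E
python3 - <<'E'
from h import *
from workcell import ctrl
snap(2)
st=ctrl.state();print(st["eef_pos"],st["clock"],st["opening"],delta(st,*goal((.622,-.098,.116),np.pi/2+.22,1)))
E
```

```text
[ 0.62085598 -0.09034343  0.11577131] 5.2167 0.014045893329887362 (array([ 0.0006, -0.0002,  0.0077]), array([ 0.0007,  0.0021, -0.0022]))
```

View pics/side2.png

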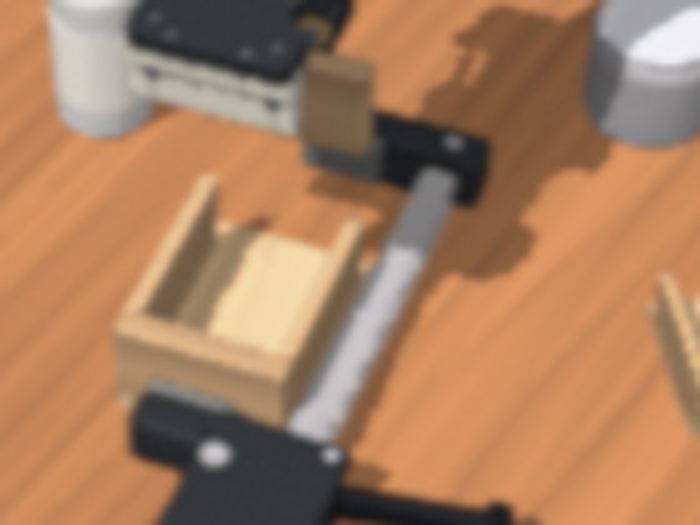

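View pics/top2.png

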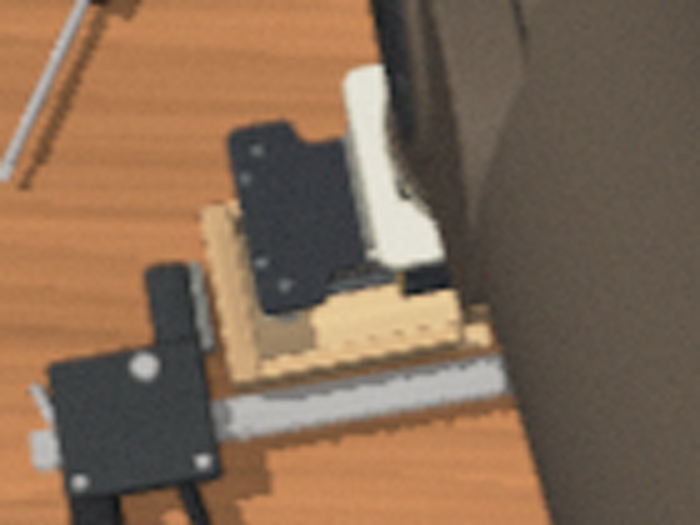

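```bash
python3 - <<'E'
from h import *
s=load("side2.npz");t=load("top2.npz")
print(P([(373,62)],s,.147,(245,140),5),P([(371,155)],s,.099,(245,140),5))
# drawer side-ends from side cam at z=.054 : near side end corners, far
print(P([(352,222),(368,228),(203,178),(217,183),(120,330),(283,372)],s,.054,(245,140),5))
def DF(p,o=(.608,-.0347),a=.22):
    c,q=np.cos(a),np.sin(a);p=np.array(p)-o;return np.c_[p[:,0]*c+p[:,1]*q,-p[:,0]*q+p[:,1]*c]
print(DF(P([(352,222),(368,228),(203,178),(217,183),(120,330),(283,372)],s,.054,(245,140),5)).round(4))
print(DF(P([(203,108),(238,285),(430,68),(490,248),(462,82)],load("top0.npz"),.054,(220,190),5)).round(4))
crop(s,300,165,330,205,18,"pics/z.png")
E
```

```text
[[ 0.58096793 -0.10369685]] [[ 0.57462041 -0.09546196]]
[[ 0.58104095 -0.09211985]
 [ 0.57258422 -0.09296087]
 [ 0.6572109  -0.07724182]
 [ 0.64959142 -0.07816879]
 [ 0.63244319  0.02588131]
 [ 0.55652504  0.00551278]]
[[-0.0388 -0.0502]
 [-0.0473 -0.0491]
 [ 0.0387 -0.0523]
 [ 0.0311 -0.0515]
 [ 0.0371  0.0538]
 [-0.0415  0.0505]]
[[ 0.0418  0.0512]
 [-0.0425  0.051 ]
 [ 0.0397 -0.0564]
 [-0.0484 -0.0659]
 [ 0.0303 -0.0697]]
```

View pics/z.png

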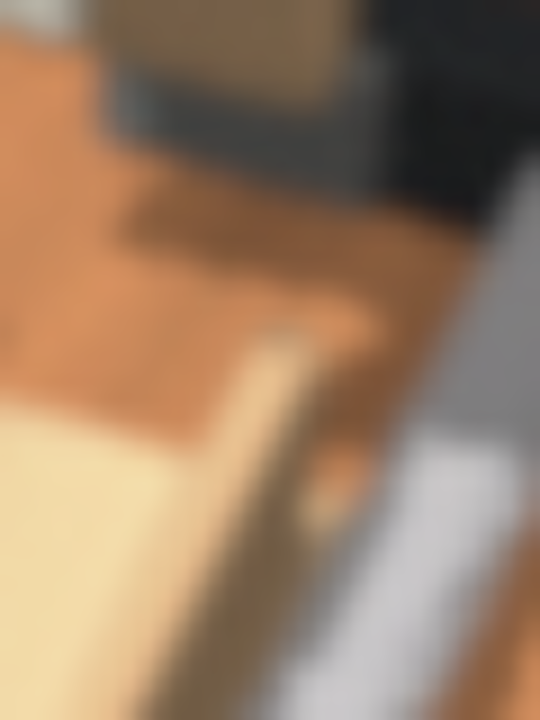

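```bash
cat >> h.py <<'E'
def proj(m,X):
    c=(m["R"]@np.asarray(X,float).T).T+m["t"]; u=(m["mtx"]@c.T).T; return u[:,:2]/u[:,2:]
def xf(X,o,a):
    R=np.array([[np.cos(a),-np.sin(a),0],[np.sin(a),np.cos(a),0],[0,0,1]]); return np.asarray(X,float)@R.T+np.array([o[0],o[1],0])
def box(x0,x1,y0,y1,z0,z1):
    A=[(x,y,z) for x in(x0,x1) for y in(y0,y1) for z in(z0,z1)]
    return [(A[i],A[j]) for i in range(8) for j in range(i+1,8) if sum(a!=b for a,b in zip(A[i],A[j]))==1]
def overlay(m,segs,b,s,f,col=(0,255,0)):
    x0,y0,x1,y1=b; im=cv2.resize(np.ascontiguousarray(m["p"][y0:y1,x0:x1,::-1]),None,fx=s,fy=s,interpolation=cv2.INTER_CUBIC)
    for A in segs:
        q=(proj(m,A)-[x0,y0]+.5)*s-.5
        cv2.line(im,*[tuple(int(round(w*16)) for w in p) for p in q],col,1,cv2.LINE_AA,4)
    cv2.imwrite(f,im)
RIM=[((-.042,-.055,.054),(-.042,.055,.054)),((-.042,.055,.054),(.042,.055,.054)),((.042,.055,.054),(.042,-.055,.054)),((.042,-.055,.054),(.034,-.055,.054)),((-.042,-.055,.054),(-.034,-.055,.054)),((-.042,-.055,.054),(-.042,-.055,.006)),((.042,-.055,.054),(.042,-.055,.006)),((-.042,-.071,.006),(.042,-.071,.006)),((-.042,-.071,.006),(-.042,-.055,.006)),((.042,-.071,.006),(.042,-.055,.006)),((-.042,.055,.054),(-.042,.055,0)),((.042,.055,.054),(.042,.055,0))]
E
python3 - <<'E'
from h import *
for n,b in(("top",(255,200,325,255)),("side",(262,175,330,230))):
    overlay(load(n+"0.npz"),[xf(A,(.608,-.0347),.22) for A in RIM],b,11,f"pics/o_{n}.png")
E
```

```text
(no output)
```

View pics/o_top.png

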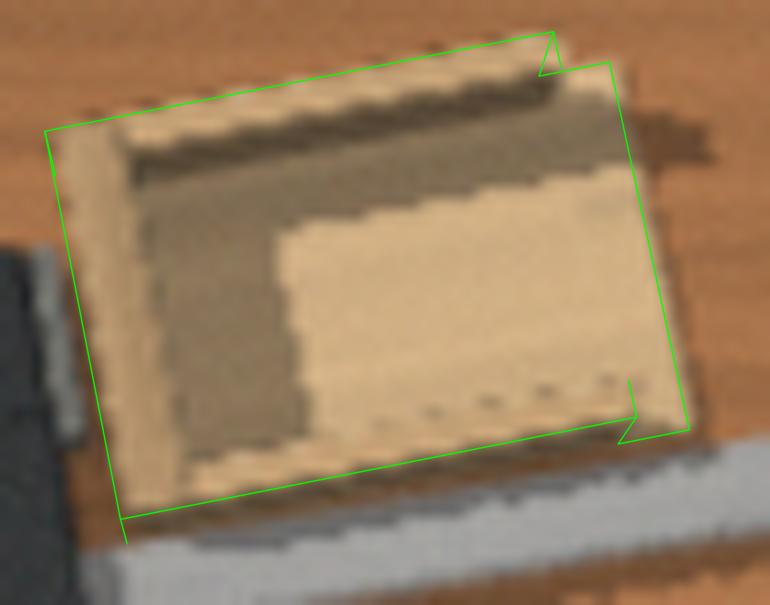

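View pics/o_side.png

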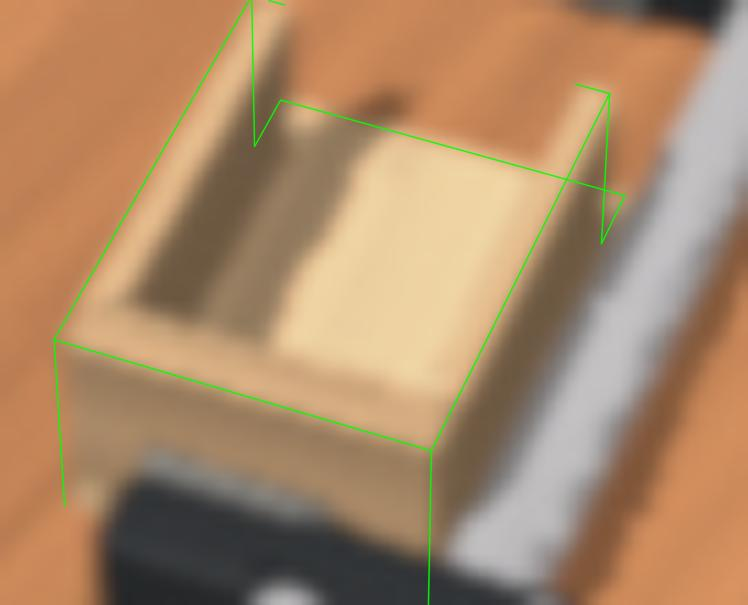

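```bash
python3 - <<'E'
from h import *
p=box(-.042,.042,-.007,.007,0,.048)
def sh(S,z): return [tuple((a[0],a[1],a[2]+z) for a in s) for s in S]
overlay(load("side2.npz"),[xf(A,(.6208,-.0903),.22) for A in sh(p,.0995)],(285,135,335,180),14,"pics/q1.png")
overlay(load("top0.npz"),[xf(A,(.5811,.3191),.1) for A in p],(115,200,160,260),10,"pics/q2.png")
overlay(load("side0.npz"),[xf(A,(.5811,.3191),.1) for A in p],(175,295,245,345),10,"pics/q3.png")
for n,b in(("top",(255,200,325,255)),("side",(262,175,330,230))):
    overlay(load(n+"0.npz"),[xf(A,(.6084,-.0365),.22) for A in RIM],b,8,f"pics/o_{n}.png")
a,b=[cv2.imread(f"pics/o_{n}.png") for n in("top","side")]
H=max(a.shape[0],b.shape[0]); cv2.imwrite("pics/o2.png",np.vstack([a,b[:,:a.shape[1]] if b.shape[1]>=a.shape[1] else np.pad(b,((0,0),(0,a.shape[1]-b.shape[1]),(0,0)))])[:1000])
a,b,c=[cv2.imread(f"pics/q{i}.png") for i in(1,2,3)]
cv2.imwrite("pics/q23.png",np.hstack([cv2.resize(b,None,fx=.75,fy=.75),c[:450]])[:,:800])
E
```

```text
(no output)
```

View pics/q1.png

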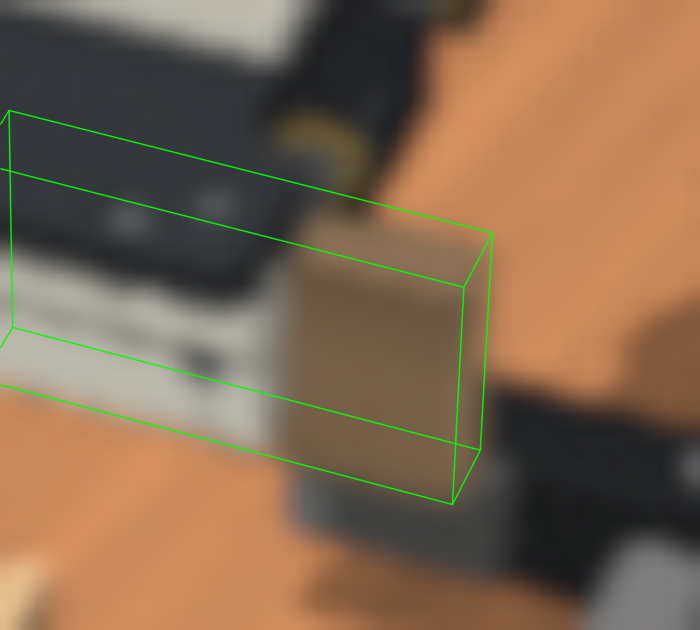

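View pics/q23.png

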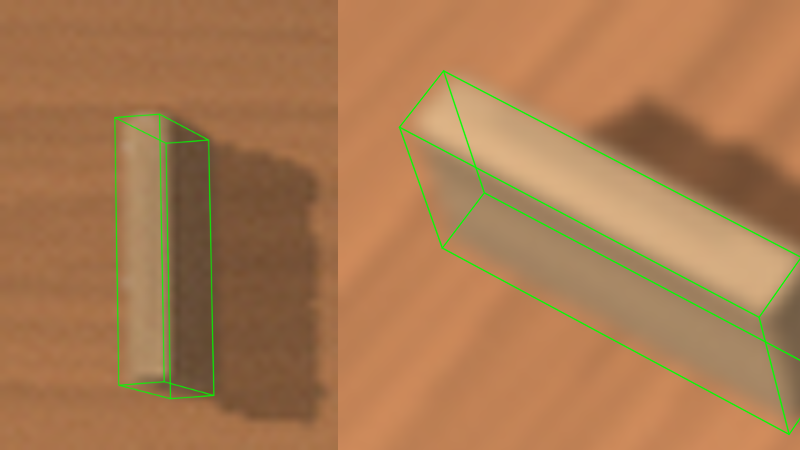

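View pics/o2.png

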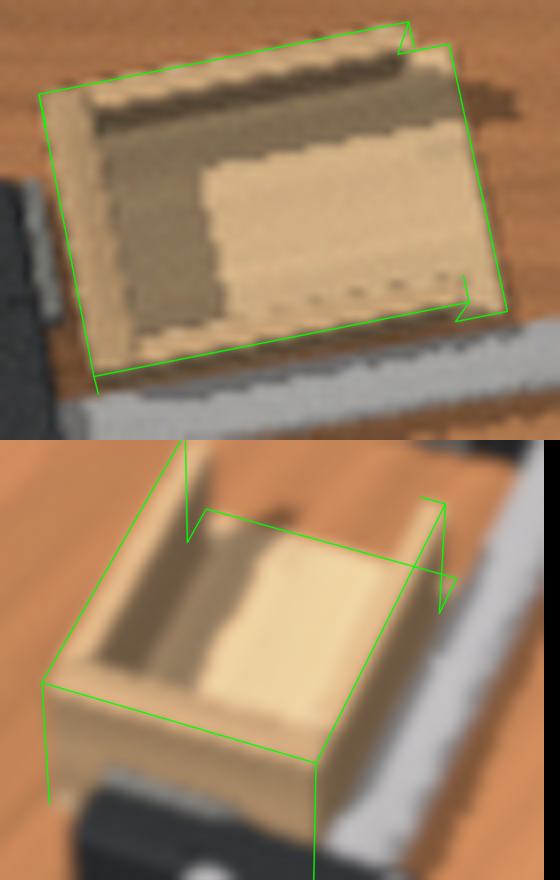

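Request:
carry_out(
  plan=[0.005,0,0,0.008,0,-0.002,0.002,0.005,0,0.02,0.008,0,-0.002,0.002,0.005,0,0.045,0.008,0,-0.002,0.002,0.005,0,0.06,0.008,0,-0.002,0.002,0.005,0,0.06,0.008,0,-0.002,0.002],
)

```text
clock: 5.63
eef_pos: [0.6206, -0.0999, 0.0525]
orientation: [0.078, -0.079, 0.703, -0.702]
contact_force: [-0.9, -0.7, -0.0]
opening: 0.0137
```

Request:
carry_out(
  plan=[0.005,0,0,0,0,0,0,0.005,0,0,0,0,0,0],
)

```text
clock: 5.8
eef_pos: [0.6236, -0.0998, 0.0568]
orientation: [0.08, -0.077, 0.703, -0.703]
contact_force: [1.1, -0.3, -0.5]
opening: 0.014
```

```bash
python3 - <<'E'
from h import *
from workcell import ctrl
snap(3)
st=ctrl.state();print(st["eef_pos"],st["clock"],st["opening"],delta(st,*goal((.6225,-.0985,.0225),np.pi/2+.22,1)))
E
```

```text
[ 0.62382077 -0.10004784  0.05718625] 5.9 0.013758383715546375 (array([ 0.0012,  0.0347, -0.0018]), array([-0.0009,  0.002 , -0.0062]))
```

View pics/side3.png

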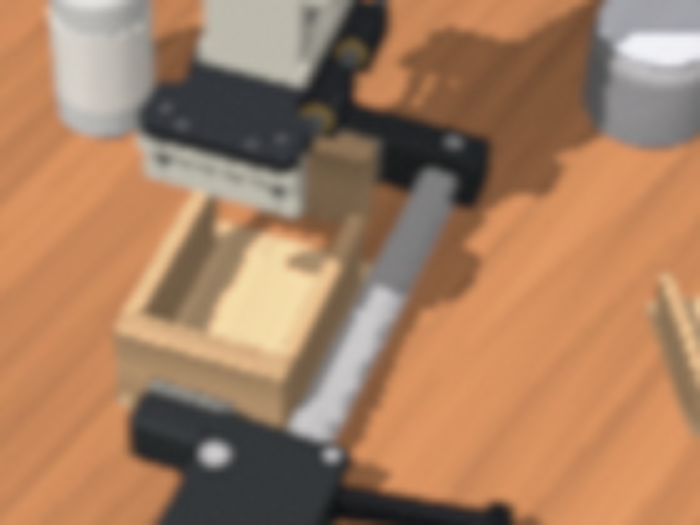

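```bash
python3 - <<'E'
from h import *
p=box(-.042,.042,-.007,.007,.0408,.0888)
overlay(load("side3.npz"),[xf(A,(.6238,-.1000),.22) for A in p]+[xf(A,(.6084,-.0365),.22) for A in RIM],(275,160,335,210),13,"pics/q4.png")
E
```

```text
(no output)
```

View pics/q4.png

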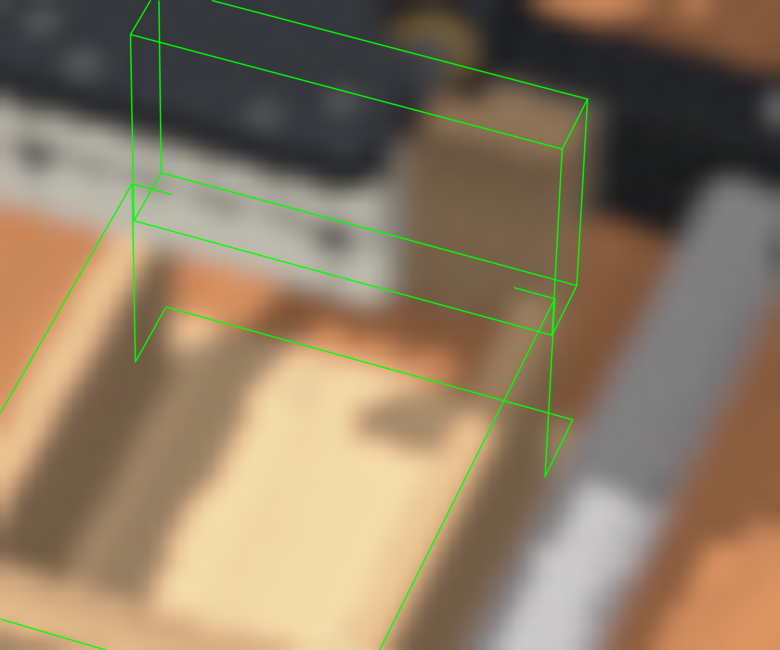

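Request:
carry_out(
  plan=[0.005,0,0.01,-0.0015,0,0.002,-0.003,0.005,0,0.02,-0.0015,0,0.002,-0.003,0.005,0,0.027,-0.0015,0,0.002,-0.003,0.005,0,0.027,-0.0015,0,0.002,-0.003,0.005,0,0.027,-0.0015,0,0.002,-0.003],
)

```text
clock: 6.32
eef_pos: [0.6219, -0.0987, 0.0278]
orientation: [0.077, -0.078, 0.703, -0.703]
contact_force: [0.2, -0.1, 0.2]
opening: 0.0137
```

```bash
python3 - <<'E'
from h import *
from workcell import ctrl
snap(4)
st=ctrl.state();print(st["eef_pos"],st["clock"],st["contact_force"],delta(st,*goal((.6230,-.0985,.0225),np.pi/2+.22,1)))
E
```

```text
[ 0.62262333 -0.09868211  0.02870879] 6.4167 [ 0.27191318  0.29827569 -0.96041939] (array([-0.0004,  0.0062, -0.0001]), array([-0.0002, -0.0002, -0.001 ]))
```

View pics/side4.png

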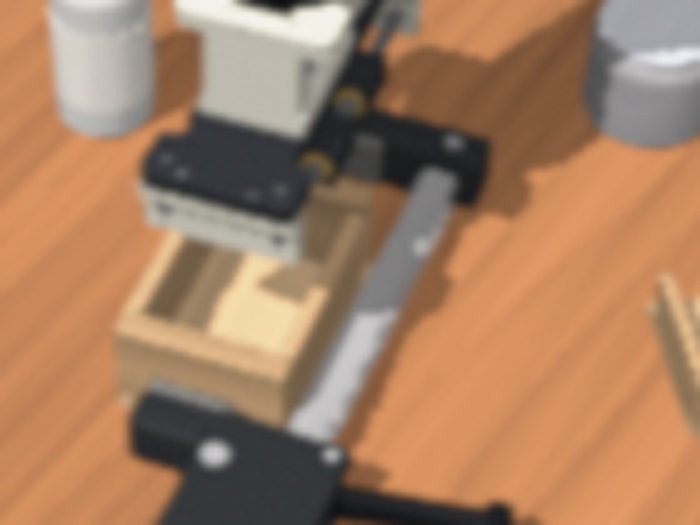

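Panel's right end (≈370,190) lines up with the near side end (≈362,215). Lower the rest.

Request:
carry_out(
  plan=[0.005,0,0.003,0,0,0,0,0.005,0,0.006,0,0,0,0,0.005,0,0.007,0,0,0,0,0.005,0,0.007,0,0,0,0,0.005,0,0.007,0,0,0,0],
)

```text
clock: 6.83
eef_pos: [0.6228, -0.0988, 0.0223]
orientation: [-0.078, 0.077, -0.703, 0.703]
contact_force: [-1.1, 0.9, 5.5]
opening: 0.0138
```

```bash
python3 - <<'E'
from h import *
from workcell import ctrl
st=ctrl.state();print(st["eef_pos"],st["clock"],st["contact_force"],delta(st,*goal((.6230,-.0985,.0225),np.pi/2+.22,1)))
snap(5)
E
```

```text
[ 0.62278442 -0.09878109  0.02227124] 6.8333 [-1.12622242  0.89382147  5.54283602] (array([-0.0003, -0.0002, -0.0002]), array([-0.0007, -0.0004, -0.0016]))
```

View pics/side5.png

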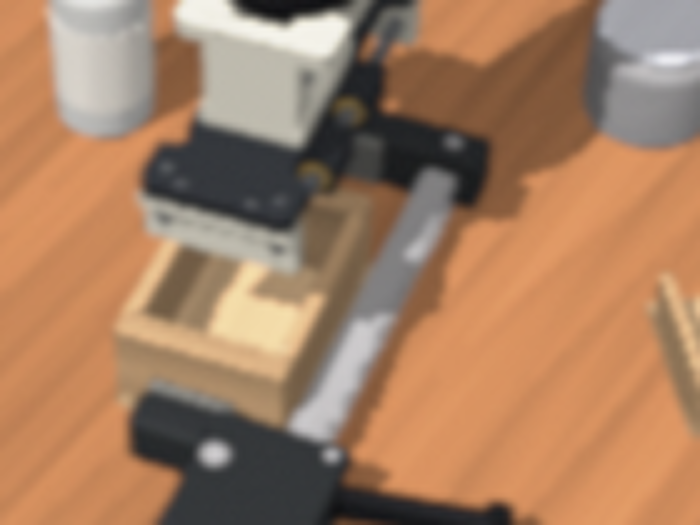

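Request:
carry_out(
  plan=[0.02,0,-0.001,0,0,0,0,0.04,0,-0.001,0,0,0,0,0.04,0,-0.001,0,0,0,0,0.04,0,-0.01,0,0,0,0,0.04,0,-0.035,0,0,0,0],
)

```text
clock: 7.35
eef_pos: [0.62, -0.0987, 0.0542]
orientation: [0.076, -0.079, 0.703, -0.702]
contact_force: [-0.8, -0.9, -0.2]
opening: 0.0387
```

Request:
carry_out(
  plan=[0.04,0,-0.04,0,0,0,0,0.04,0,-0.08,0,0,0,0,0.04,0,-0.12,-0.01,0,0,0,0.04,0,-0.12,-0.05,0,0,0,0.04,0,-0.12,-0.09,0,0,0],
)

```text
clock: 7.77
eef_pos: [0.6046, -0.0119, 0.1803]
orientation: [-0.078, 0.073, -0.702, 0.704]
contact_force: [-0.4, 1.8, -1.7]
opening: 0.0402
```

```bash
python3 - <<'E'
from h import *
from workcell import ctrl
snap(6)
st=ctrl.state();print(st["eef_pos"],st["clock"])
E
```

```text
[ 0.60161482 -0.00208659  0.17882364] 7.8667
```

View pics/side6.png

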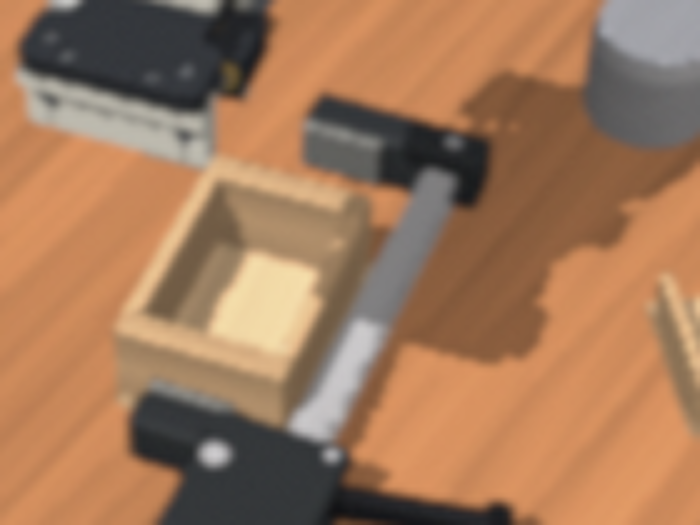

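View pics/top6.png

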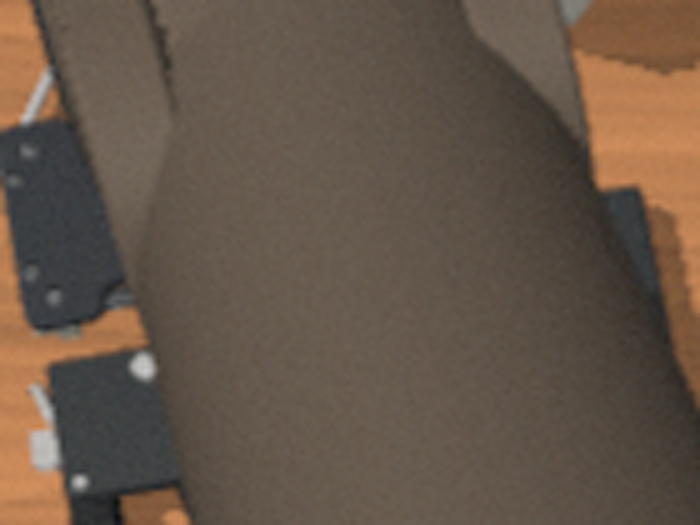

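```bash
python3 - <<'E'
from h import *
s=load("side6.npz"); crop(s,280,165,325,200,17,"pics/z6.png")
p=box(-.042,.042,-.069+.0,-.055,.006,.054)
overlay(s,[xf(A,(.6084,-.0365),.22) for A in p],(280,165,325,200),17,"pics/q6.png")
E
```

```text
(no output)
```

View pics/q6.png

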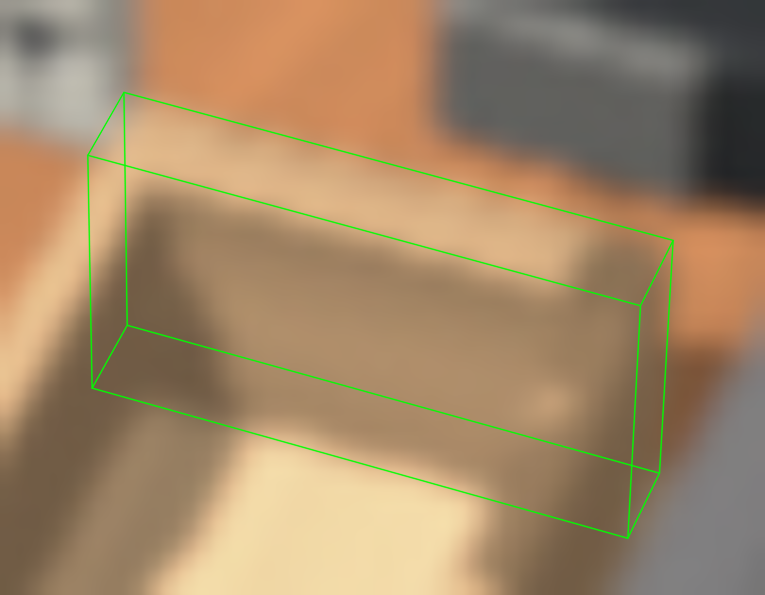

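```bash
cat > cl.py <<'E'
from h import *
import sys
def clamp(z=.038): return box(-.026,.040,-.020,.054,0.002,z)+box(-.124,-.026,.030,.054,.005,.033)
def show(k,o,a,f,bt=(222,230,290,320),bs=(265,210,355,280)):
    a_=[]
    for n,b in(("top",bt),("side",bs)):
        overlay(load(f"{n}{k}.npz"),[xf(A,o,a) for A in clamp()],b,8,f"/tmp/{n}.png"); a_.append(cv2.imread(f"/tmp/{n}.png"))
    W=max(i.shape[1] for i in a_); cv2.imwrite(f,np.vstack([np.pad(i,((0,0),(0,W-i.shape[1]),(0,0))) for i in a_]))
E
python3 -c "
from cl import *
show(0,(.537,.0388),.18,'pics/k1.png')"
```

```text
(no output)
```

View pics/k1.png

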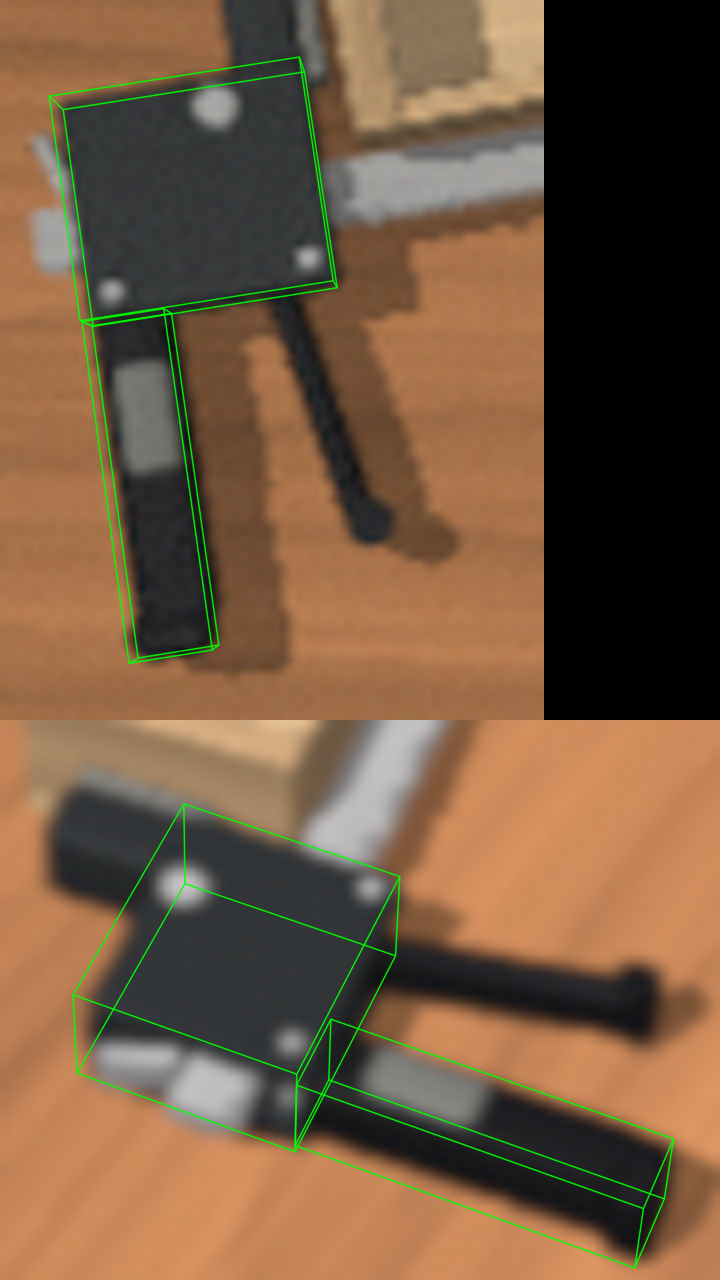

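```bash
python3 - <<'E'
from h import *
from workcell import ctrl
st=ctrl.state();print(st["eef_pos"],st["clock"],delta(st,*goal((.479,.048,.12),np.pi/2+.178,1)))
E
```

```text
[ 0.60161482 -0.00208659  0.17882364] 7.8667 (array([ 0.1082,  0.0587, -0.0764]), array([ 0.0038,  0.0514, -0.0037]))
```

Request:
carry_out(
  plan=[0.0915,0.025,0,-0.02,0,0.01,0,0.0915,0.052,0.01,-0.04,0,0.03,0,0.0915,0.08,0.025,-0.057,0,0.046,0,0.0915,0.105,0.045,-0.073,0,0.046,0,0.0915,0.108,0.055,-0.076,0,0.046,0],
)

```text
clock: 8.28
eef_pos: [0.4747, 0.0409, 0.1203]
orientation: [-0.061, 0.064, -0.704, 0.705]
contact_force: [-1.6, -0.5, -0.3]
opening: 0.0686
```

Request:
carry_out(
  plan=[0.0915,0,0,0,0,0,0],
)

```text
clock: 8.37
eef_pos: [0.4776, 0.0402, 0.1203]
orientation: [-0.061, 0.063, -0.704, 0.705]
contact_force: [0.3, -0.2, -0.7]
opening: 0.0753
```

```bash
python3 - <<'E'
from h import *
from workcell import ctrl
snap(7,(200,190,340,320),(245,170,385,300))
st=ctrl.state();print(st["eef_pos"],st["clock"],st["opening"],delta(st,*goal((.479,.048,.12),np.pi/2+.178,1)))
E
```

```text
[0.48164062 0.03966428 0.12224312] 8.4667 0.08341741330899868 (array([ 0.0012,  0.0022, -0.0087]), array([-0.0004, -0.004 , -0.0018]))
```

View pics/side7.png

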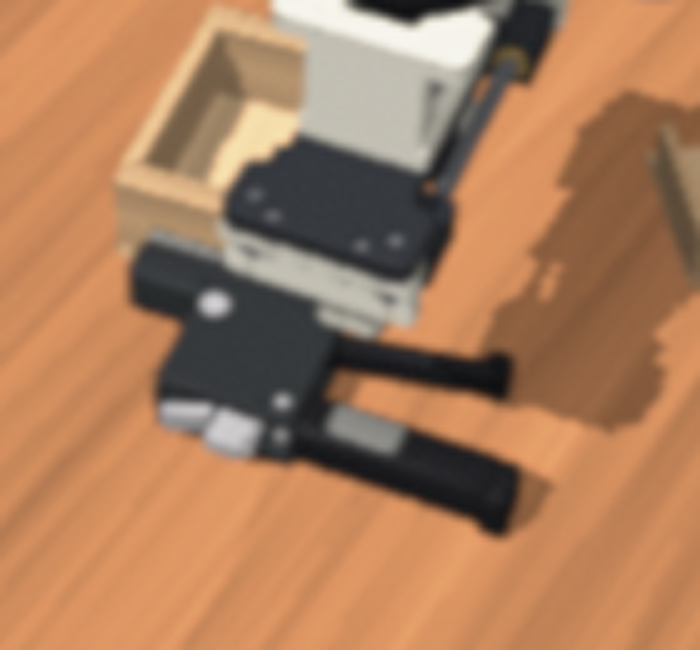

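View pics/top7.png

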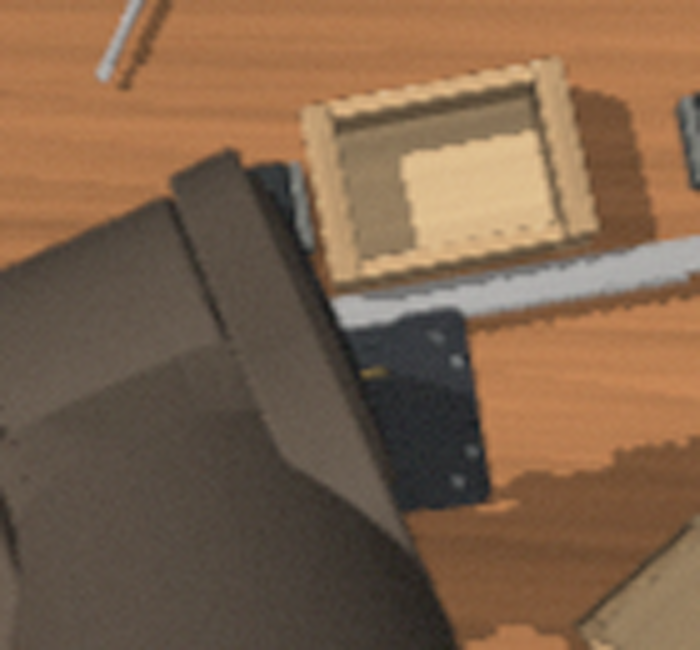

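Request:
carry_out(
  plan=[0.0915,0.001,0.02,-0.006,0,-0.004,0,0.0915,0.001,0.045,-0.009,0,-0.004,0,0.0915,0.001,0.06,-0.009,0,-0.004,0,0.0915,0.001,0.06,-0.009,0,-0.004,0,0.0915,0.001,0.06,-0.009,0,-0.004,0],
)

```text
clock: 8.88
eef_pos: [0.4795, 0.0482, 0.0619]
orientation: [-0.063, 0.062, -0.704, 0.704]
contact_force: [0.3, -0.1, -0.2]
opening: 0.0911
```

```bash
python3 - <<'E'
from h import *
from workcell import ctrl
snap(8,(200,190,340,320),(245,170,385,300))
st=ctrl.state();print(st["eef_pos"],st["clock"],st["opening"],delta(st,*goal((.479,.048,.006),np.pi/2+.178,1)))
E
```

```text
[0.4799613  0.04841049 0.06281957] 8.9833 0.09155693398602471 (array([0.0012, 0.0568, 0.0002]), array([-0.0003, -0.001 , -0.0031]))
```

View pics/side8.png

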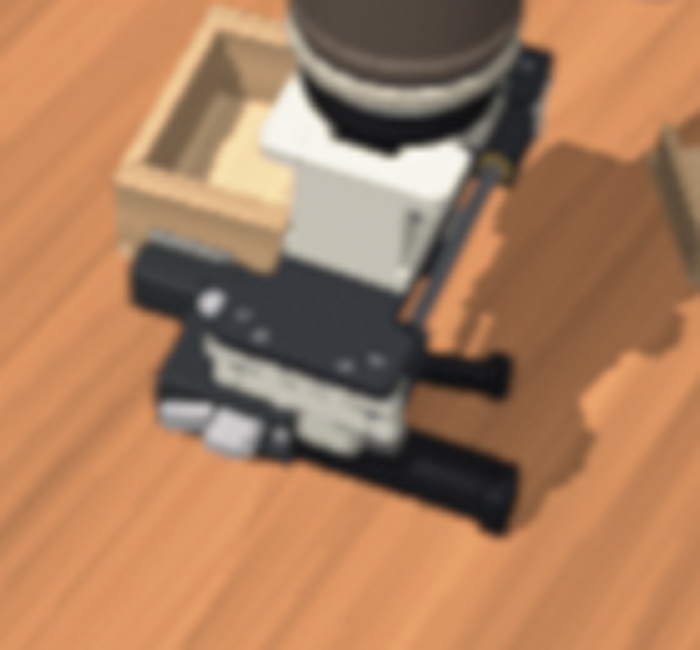

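Request:
carry_out(
  plan=[0.0915,0.001,0.015,0,0,0,-0.002,0.0915,0.001,0.03,0,0,0,-0.002,0.0915,0.001,0.045,0,0,0,-0.002,0.0915,0.001,0.054,0,0,0,-0.002,0.0915,0.001,0.054,0,0,0,-0.002],
)

```text
clock: 9.4
eef_pos: [0.4775, 0.048, 0.0071]
orientation: [-0.062, 0.063, -0.704, 0.705]
contact_force: [-0.1, 0.3, -0.0]
opening: 0.0917
```

```bash
python3 - <<'E'
from h import *
from workcell import ctrl
snap(9,(200,190,340,320),(265,200,365,290),6)
st=ctrl.state();print(st["eef_pos"],st["clock"],st["contact_force"],delta(st,*goal((.479,.048,.006),np.pi/2+.178,1)))
E
```

```text
[0.4780298  0.04834009 0.00826574] 9.5 [ 0.25793486  0.3043897  -0.08376834] (array([-0.0009,  0.0023,  0.0005]), array([-0.0003, -0.0003,  0.0003]))
```

View pics/side9.png

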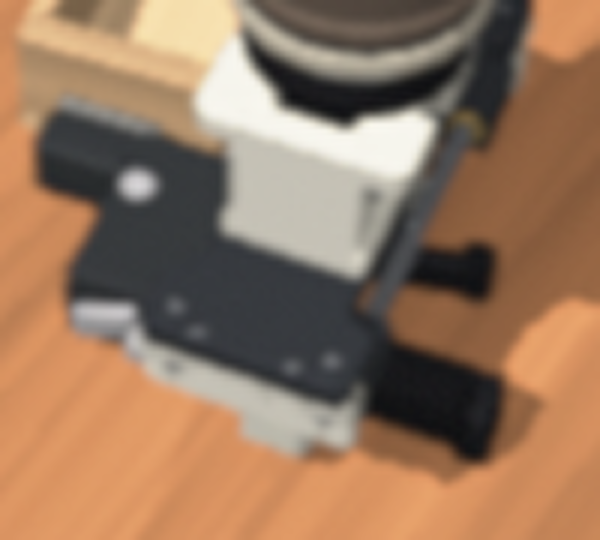

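Request:
carry_out(
  plan=[0.068,0,0,0,0,0,0,0.068,0,0,0,0,0,0,0.068,0,0,0,0,0,0],
)

```text
clock: 9.75
eef_pos: [0.478, 0.0483, 0.0083]
orientation: [-0.063, 0.063, -0.704, 0.704]
contact_force: [-0.2, 0.3, 0.1]
opening: 0.076
```

Request:
carry_out(
  plan=[0.06,0,0,-0.003,0,0,0,0.052,0,0,-0.007,0,0,0,0.044,0,0,-0.011,0,0,0,0.036,0,0,-0.014,0,0,0,0.03,0,0,-0.015,0,0,0],
)

```text
clock: 10.17
eef_pos: [0.4741, 0.0636, 0.0078]
orientation: [-0.062, 0.063, -0.704, 0.704]
contact_force: [-3.1, 3.3, 3.5]
opening: 0.0431
```

Request:
carry_out(
  plan=[0.03,0,0,0,0,0,0,0.03,0,0,0,0,0,0],
)

```text
clock: 10.33
eef_pos: [0.4745, 0.0645, 0.0078]
orientation: [0.063, -0.064, 0.705, -0.704]
contact_force: [-2.8, 4.3, 3.9]
opening: 0.0357
```

```bash
python3 - <<'E'
from h import *
from workcell import ctrl
snap(10,(220,170,360,275),(245,140,385,285),5)
st=ctrl.state();print(st["eef_pos"],st["clock"],st["contact_force"],st["opening"])
E
```

```text
[0.47453127 0.06446596 0.00775579] 10.4333 [-4.16908521  5.20649192  4.69115255] 0.03608472813868838
```

View pics/side10.png

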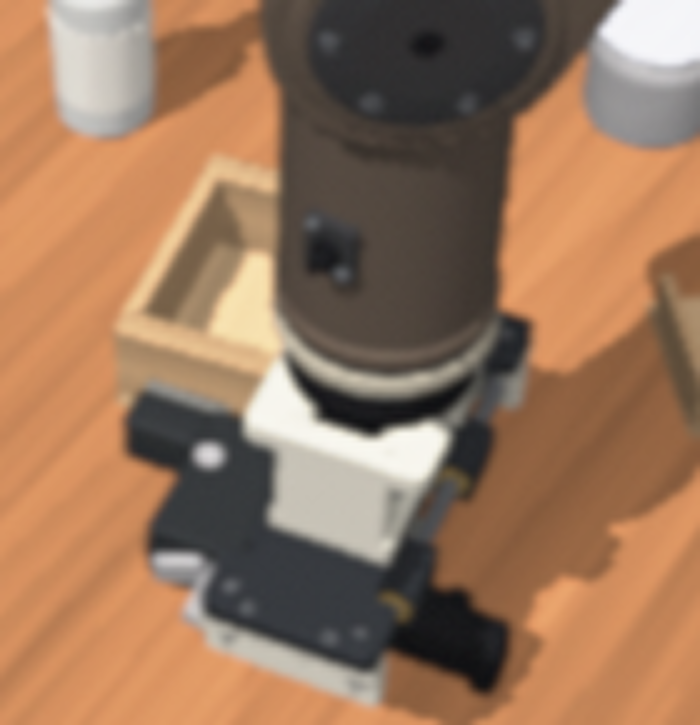

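View pics/top10.png

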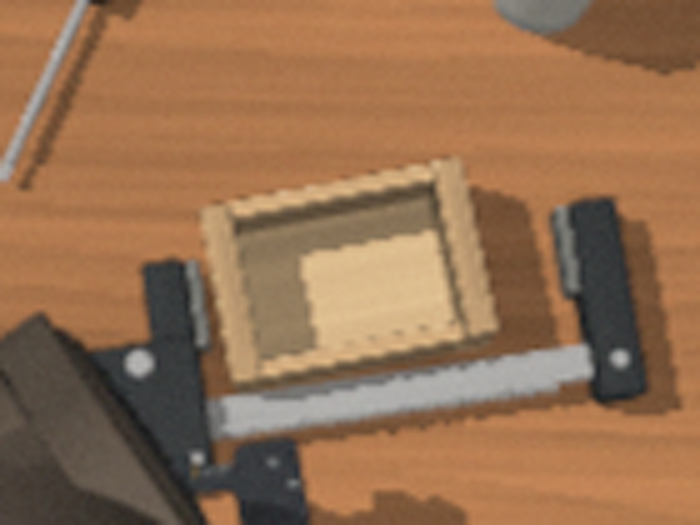

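Request:
carry_out(
  plan=[0.08,0,0,0.002,0,0,0,0.08,0,0,0.005,0,0,0,0.08,0,0,0.009,0,0,0,0.08,0,0,0.013,0,0,0,0.08,0,0,0.015,0,0,0],
)

```text
clock: 10.85
eef_pos: [0.478, 0.0485, 0.0077]
orientation: [0.063, -0.063, 0.704, -0.704]
contact_force: [2.8, -1.1, 0.0]
opening: 0.0648
```

Request:
carry_out(
  plan=[0.08,0,0,0,0,0,0,0.08,0,0,0,0,0,0],
)

```text
clock: 11.02
eef_pos: [0.4777, 0.0479, 0.0076]
orientation: [-0.062, 0.063, -0.704, 0.705]
contact_force: [-0.5, -0.1, -0.0]
opening: 0.077
```

```bash
python3 - <<'E'
from h import *
from workcell import ctrl
snap(11,(220,170,360,275),(245,140,385,285),5)
st=ctrl.state();print(st["eef_pos"],st["clock"],st["contact_force"],st["opening"])
E
```

```text
[0.47730074 0.04819698 0.00747607] 11.1167 [ 0.94111316  0.00438732 -0.22249316] 0.07956910889512686
```

View pics/side11.png

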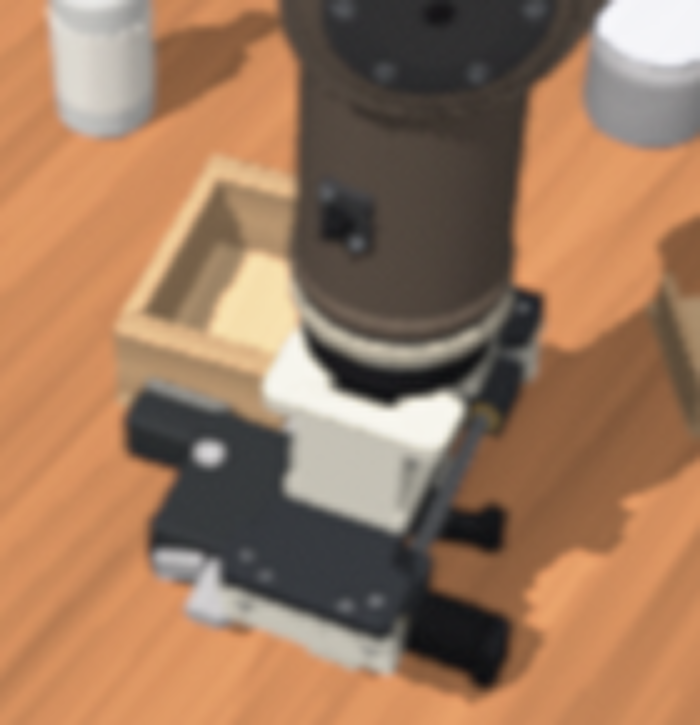

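View pics/top11.png

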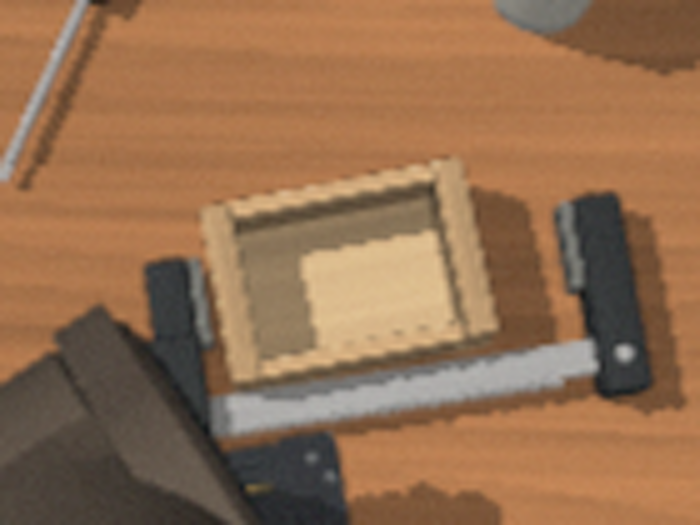

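Request:
carry_out(
  plan=[0.066,0,0,0,0,0,0,0.058,0,0,-0.003,0,0,0,0.05,0,0,-0.006,0,0,0,0.042,0,0,-0.01,0,0,0,0.034,0,0,-0.013,0,0,0],
)

```text
clock: 11.53
eef_pos: [0.4744, 0.0609, 0.0074]
orientation: [-0.062, 0.063, -0.704, 0.705]
contact_force: [-1.7, -3.4, 0.4]
opening: 0.0514
```

Request:
carry_out(
  plan=[0.03,0,0,0,0,0,0,0.03,0,0,0,0,0,0,0.03,0,0,0,0,0,0],
)

```text
clock: 11.78
eef_pos: [0.475, 0.0619, 0.0074]
orientation: [0.063, -0.064, 0.704, -0.704]
contact_force: [-1.3, 1.2, -3.4]
opening: 0.0356
```

Request:
carry_out(
  plan=[0.08,0,0,0.002,0,0,0,0.08,0,0,0.005,0,0,0,0.08,0,0,0.009,0,0,0,0.08,0,0,0.012,0,0,0,0.08,0,0,0.013,0,0,0],
)

```text
clock: 12.2
eef_pos: [0.4783, 0.047, 0.0077]
orientation: [-0.062, 0.062, -0.704, 0.705]
contact_force: [1.9, -2.7, -1.4]
opening: 0.0641
```

Request:
carry_out(
  plan=[0.08,0,0,0,0,0,0,0.08,0,0,0,0,0,0],
)

```text
clock: 12.37
eef_pos: [0.4784, 0.0479, 0.0079]
orientation: [-0.063, 0.062, -0.704, 0.705]
contact_force: [1.1, 0.5, 0.4]
opening: 0.0771
```

```bash
python3 - <<'E'
from h import *
from workcell import ctrl
snap(12,(220,170,360,275),(245,140,385,285),5)
st=ctrl.state();print(st["eef_pos"],st["clock"],st["contact_force"],st["opening"])
E
```

```text
[0.47785709 0.04840706 0.0077992 ] 12.4667 [0.68546724 0.30183363 0.65989866] 0.07911325364061665
```

View pics/side12.png

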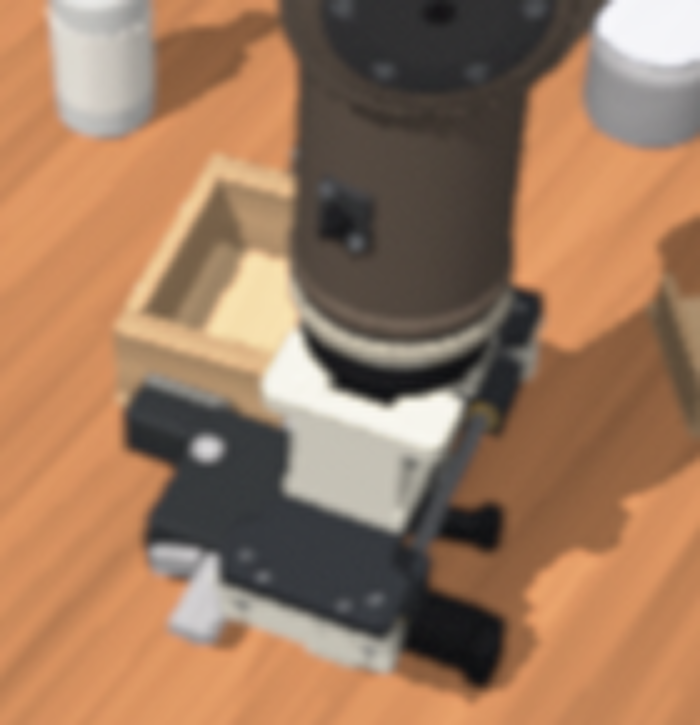

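View pics/top12.png

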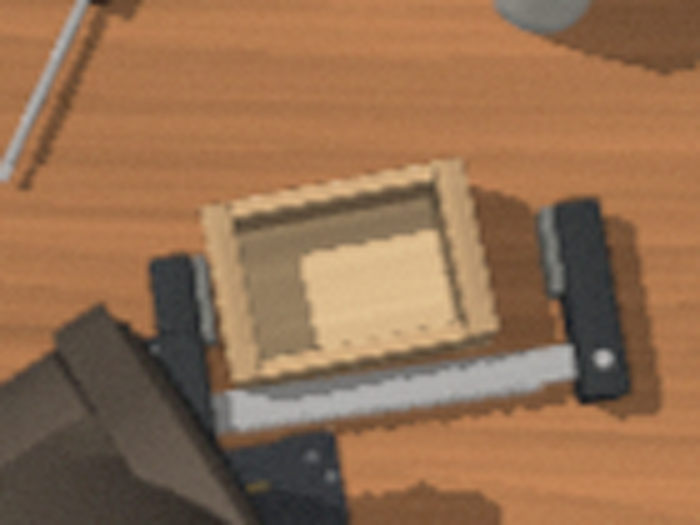

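```bash
python3 - <<'E'
from h import *
t0=load("top0.npz");t=load("top12.npz")
def yaw(p): d=p[1]-p[0]; return np.arctan2(d[1],d[0])
for nm,m,off,J,Hd,B in(("0",t0,(220,190),[(636,280),(598,92)][::-1],0,[(225,300),(615,238)]),("12",t,(220,170),[(590,200),(628,395)],0,[(225,398),(570,348)])):
    a=P(J,m,.038,off,5);b=P(B,m,.03,off,5); print(nm,yaw(a[::-1]),np.arctan2(*( (b[0]-b[1])*[-1,1])), a,b)
crop(t,240,215,355,255,7,"pics/z12.png")
E
```

```text
0 0.19347787578563203 0.1816874681815934 [[ 0.65265383 -0.16179789]
 [ 0.56372427 -0.17922175]] [[ 0.55058388  0.01236069]
 [ 0.58422988 -0.17078326]]
12 0.18735053525415918 0.16794436557435657 [[ 0.64870581 -0.15800391]
 [ 0.5566294  -0.17545918]] [[ 0.55152459  0.01238743]
 [ 0.57898442 -0.14957791]]
```

View pics/z12.png

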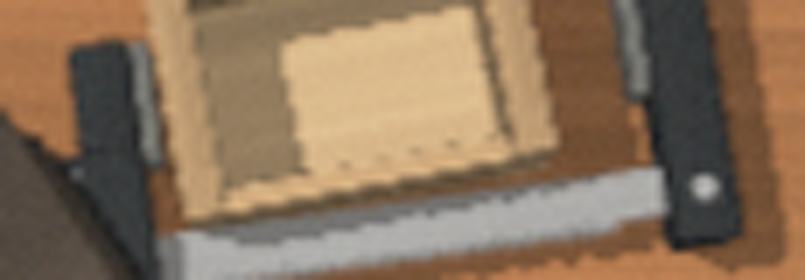

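Request:
carry_out(
  plan=[0.066,0,0,0,0,0,0,0.058,0,0,-0.003,0,0,0,0.05,0,0,-0.006,0,0,0,0.042,0,0,-0.01,0,0,0,0.034,0,0,-0.013,0,0,0],
)

```text
clock: 12.88
eef_pos: [0.4745, 0.0606, 0.0075]
orientation: [-0.062, 0.063, -0.704, 0.705]
contact_force: [-2.5, -3.8, 2.9]
opening: 0.0509
```

Request:
carry_out(
  plan=[0.03,0,0,0,0,0,0,0.03,0,0,0,0,0,0,0.03,0,0,0,0,0,0],
)

```text
clock: 13.13
eef_pos: [0.4748, 0.0623, 0.0075]
orientation: [0.063, -0.064, 0.705, -0.704]
contact_force: [-1.7, 3.1, 0.1]
opening: 0.0352
```

Request:
carry_out(
  plan=[0.08,0,0,0.002,0,0,0,0.08,0,0,0.005,0,0,0,0.08,0,0,0.009,0,0,0,0.08,0,0,0.012,0,0,0,0.08,0,0,0.013,0,0,0],
)

```text
clock: 13.55
eef_pos: [0.4779, 0.0474, 0.0076]
orientation: [-0.062, 0.063, -0.704, 0.705]
contact_force: [1.0, -4.0, -0.9]
opening: 0.0642
```

Request:
carry_out(
  plan=[0.08,0,0,0,0,0,0,0.08,0,0,0,0,0,0],
)

```text
clock: 13.72
eef_pos: [0.4782, 0.0478, 0.0077]
orientation: [-0.062, 0.062, -0.704, 0.705]
contact_force: [-0.1, -0.3, -1.4]
opening: 0.0769
```

```bash
python3 - <<'E'
from h import *
from workcell import ctrl
snap(13,(220,170,360,275),(245,140,385,285),5)
st=ctrl.state();print(st["eef_pos"],st["clock"],st["contact_force"],st["opening"])
E
```

```text
[0.47777646 0.04830868 0.00769219] 13.8167 [-0.16821345 -0.47943714 -0.19450327] 0.07915355040927304
```

View pics/top13.png

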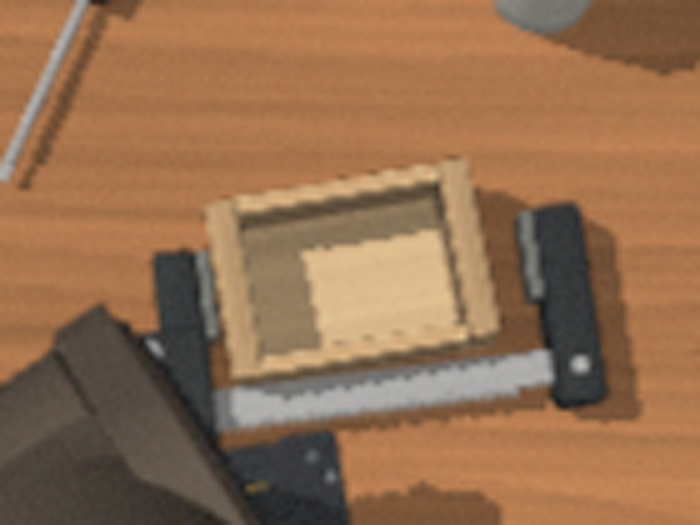

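Request:
carry_out(
  plan=[0.066,0,0,0,0,0,0,0.058,0,0,-0.003,0,0,0,0.05,0,0,-0.006,0,0,0,0.042,0,0,-0.01,0,0,0,0.034,0,0,-0.013,0,0,0],
)

```text
clock: 14.23
eef_pos: [0.4745, 0.0607, 0.0075]
orientation: [-0.062, 0.063, -0.704, 0.705]
contact_force: [-1.3, -3.6, 1.6]
opening: 0.0512
```

Request:
carry_out(
  plan=[0.03,0,0,0,0,0,0,0.03,0,0,0,0,0,0,0.03,0,0,0,0,0,0],
)

```text
clock: 14.48
eef_pos: [0.4747, 0.0622, 0.0074]
orientation: [0.063, -0.064, 0.705, -0.704]
contact_force: [-2.1, 2.1, -0.6]
opening: 0.0353
```

```bash
python3 - <<'E'
from h import *
from workcell import ctrl
snap(14,(220,170,360,275),(245,140,385,285),5)
st=ctrl.state();print(st["eef_pos"],st["clock"],st["contact_force"],st["opening"])
E
```

```text
[0.47473188 0.06194944 0.00744585] 14.5833 [-2.17304616  3.2765839  -1.20954373] 0.035565527485580097
```

View pics/top14.png

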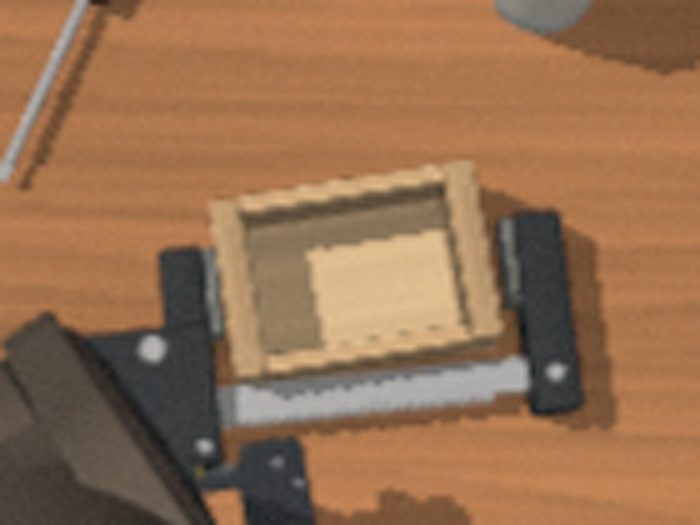

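Request:
carry_out(
  plan=[0.08,0,0,0.002,0,0,0,0.08,0,0,0.005,0,0,0,0.08,0,0,0.009,0,0,0,0.08,0,0,0.012,0,0,0,0.08,0,0,0.013,0,0,0],
)

```text
clock: 15.0
eef_pos: [0.4781, 0.047, 0.0076]
orientation: [-0.062, 0.062, -0.704, 0.705]
contact_force: [0.9, -1.9, -2.1]
opening: 0.064
```

Request:
carry_out(
  plan=[0.08,0,0,0,0,0,0,0.08,0,0,0,0,0,0],
)

```text
clock: 15.17
eef_pos: [0.4783, 0.0477, 0.0078]
orientation: [-0.062, 0.062, -0.704, 0.705]
contact_force: [1.3, -0.2, 0.4]
opening: 0.0765
```

```bash
python3 - <<'E'
from h import *
from workcell import ctrl
snap(15,(220,170,360,320),(245,140,385,285),5)
st=ctrl.state();print(st["eef_pos"],st["clock"],st["contact_force"],st["opening"])
E
```

```text
[0.47787705 0.04832902 0.0077222 ] 15.2667 [-1.07327456 -0.53339766 -0.25418232] 0.07948501949419211
```

View pics/top15.png

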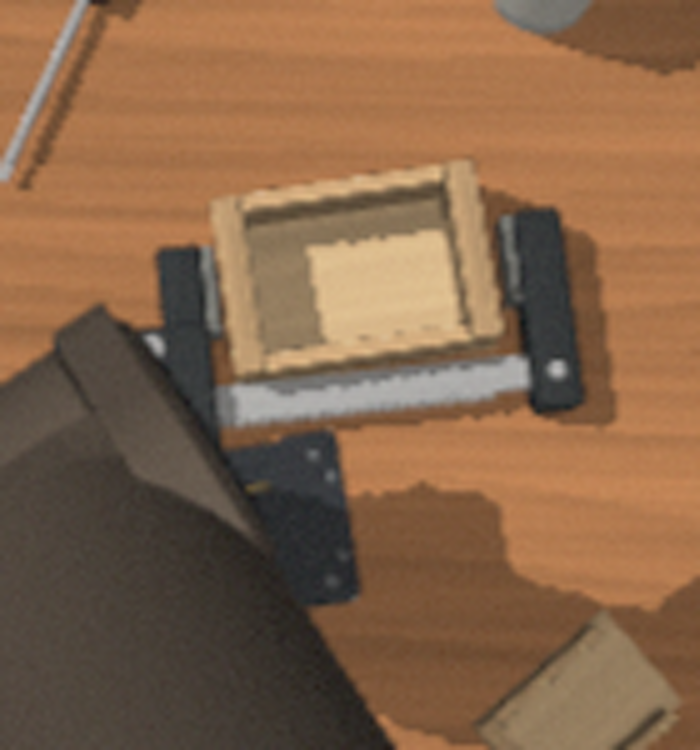

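View pics/side15.png

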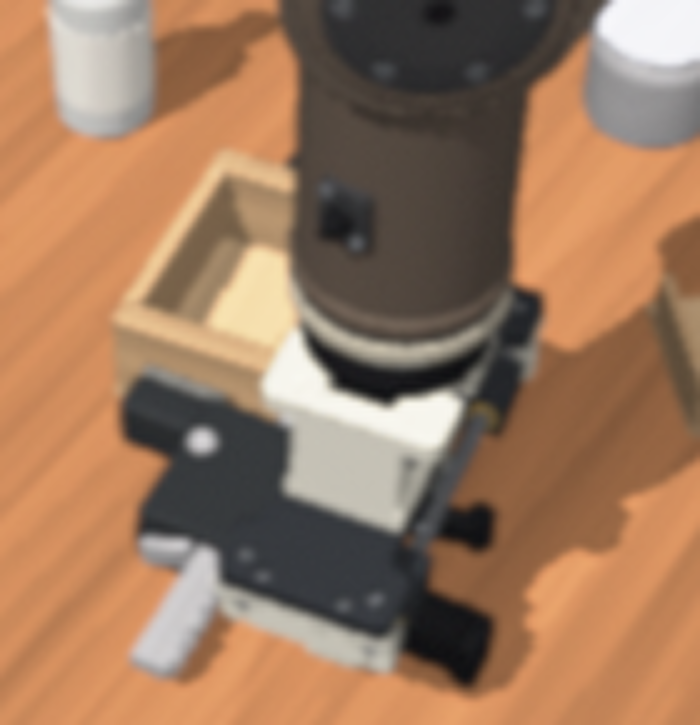

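Request:
carry_out(
  plan=[0.066,0,0,0,0,0,0,0.058,0,0,-0.003,0,0,0,0.05,0,0,-0.006,0,0,0,0.042,0,0,-0.009,0,0,0,0.034,0,0,-0.012,0,0,0],
)

```text
clock: 15.68
eef_pos: [0.4749, 0.06, 0.0075]
orientation: [-0.062, 0.063, -0.704, 0.705]
contact_force: [-0.7, -2.2, 2.5]
opening: 0.0511
```

Request:
carry_out(
  plan=[0.03,0,0,0,0,0,0,0.03,0,0,0,0,0,0,0.03,0,0,0,0,0,0],
)

```text
clock: 15.93
eef_pos: [0.4748, 0.0619, 0.0075]
orientation: [0.063, -0.064, 0.705, -0.704]
contact_force: [-3.8, 3.7, 0.7]
opening: 0.0387
```

```bash
python3 - <<'E'
from h import *
from workcell import ctrl
snap(16,(220,170,360,275),(245,140,385,285),5)
st=ctrl.state();print(st["eef_pos"],st["clock"],st["contact_force"],st["opening"])
E
```

```text
[0.47482515 0.06192761 0.00751517] 16.0333 [-2.63872756  4.93253686  1.21057008] 0.03907618195033054
```

View pics/top16.png

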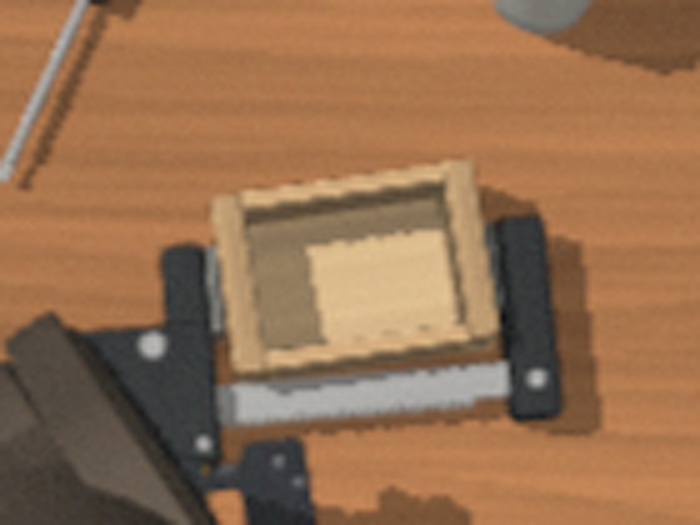

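View pics/side16.png

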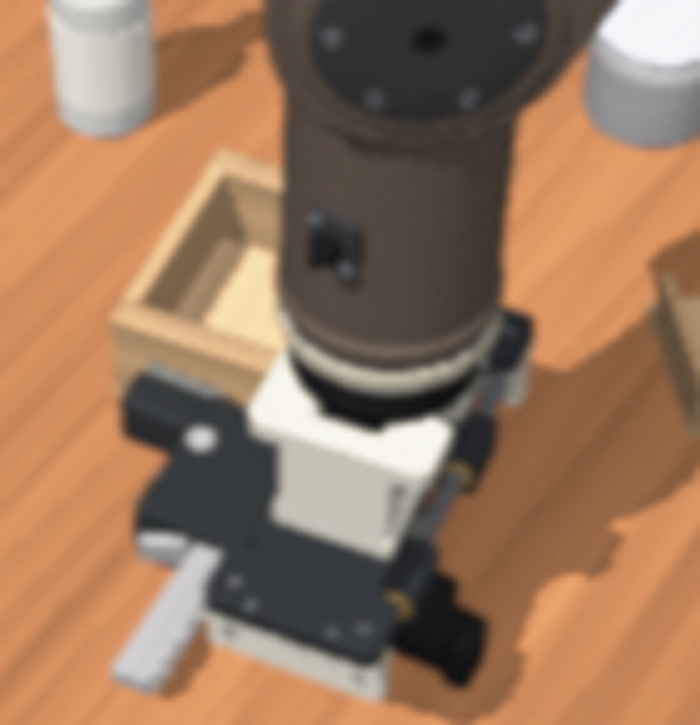

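Request:
carry_out(
  plan=[0.03,0,0,0,0,0,0,0.03,0,0,0,0,0,0,0.03,0,0,0,0,0,0,0.03,0,0,0,0,0,0,0.03,0,0,0,0,0,0],
)

```text
clock: 16.45
eef_pos: [0.4748, 0.0619, 0.0075]
orientation: [0.063, -0.064, 0.705, -0.704]
contact_force: [-2.3, 3.9, -0.3]
opening: 0.0391
```

Request:
carry_out(
  plan=[0.03,0,0,0,0,0,0,0.03,0,0,0,0,0,0,0.03,0,0,0,0,0,0,0.03,0,0,0,0,0,0,0.03,0,0,0,0,0,0],
)

```text
clock: 16.87
eef_pos: [0.4748, 0.0619, 0.0075]
orientation: [0.063, -0.064, 0.705, -0.704]
contact_force: [-3.6, 4.4, 1.7]
opening: 0.0388
```

```bash
python3 - <<'E'
from h import *
from workcell import ctrl
snap(17,(245,195,345,265),(245,140,385,285),5)
st=ctrl.state();print(st["eef_pos"],st["clock"],st["contact_force"],st["opening"])
t=load("top17.npz"); crop(t,250,195,340,260,8,"pics/z17.png")
E
```

```text
[0.47481733 0.0619085  0.00749912] 16.9667 [-3.10784595  3.95714134  0.09787717] 0.0389161389287603
```

View pics/z17.png

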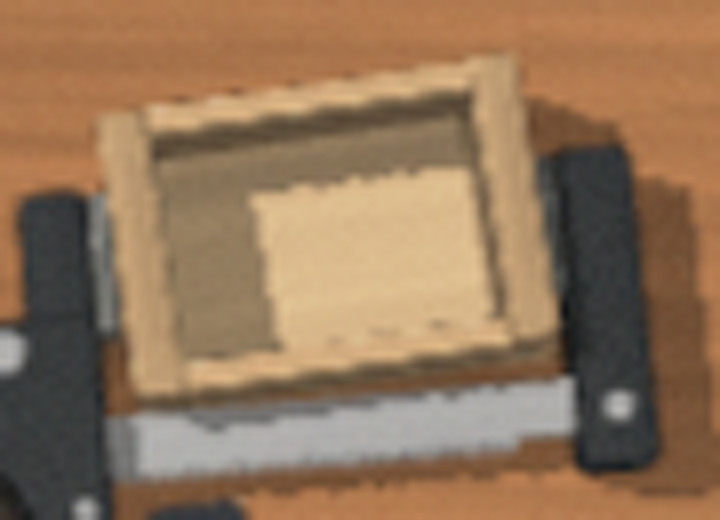

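```bash
python3 - <<'E'
from h import *
t=load("top17.npz");o=(250,195);s=8
def yx(p,q,z):
    a=P([p,q],t,z,o,s); d=a[0]-a[1]; return a.round(4).tolist(),np.arctan2(d[1],d[0]).round(3)
print("panel outer top",yx((515,58),(560,335),.054)); print("front outer",yx((100,118),(138,400),.054))
print("far side",yx((105,112),(510,55),.054)); 
print("jaw inner",yx((560,160),(580,465),.037)); print("jaw outer",yx((628,150),(657,460),.037))
print("head pad",yx((88,195),(102,330),.034)); print("pad face",yx((100,195),(116,330),.034))
print("bar",yx((580,378),(130,420),.03),yx((575,432),(130,478),.03))
print(rect(hi(t,(.54,.70,-.12,.08),.046,.062)))
print(rect(hi(load("top7.npz"),(.54,.70,-.12,.08),.046,.062)))
sd=load("side17.npz")
crop(sd,260,160,330,235,8,"pics/zs17.png")
overlay(t,[xf(A,(.6055,-.0385),.16) for A in RIM],(250,195,340,260),8,"pics/ov17.png")
E
```

```text
panel outer top ([[0.6628, -0.1005], [0.5817, -0.1141]], np.float64(0.166))
front outer ([[0.6422, 0.0202], [0.56, 0.0068]], np.float64(0.161))
far side ([[0.644, 0.0188], [0.6637, -0.0991]], np.float64(1.736))
jaw inner ([[0.636, -0.1155], [0.5459, -0.1218]], np.float64(0.07))
jaw outer ([[0.6394, -0.1356], [0.5479, -0.1442]], np.float64(0.094))
head pad ([[0.6227, 0.0239], [0.5826, 0.0185]], np.float64(0.132))
pad face ([[0.6228, 0.0203], [0.5827, 0.0144]], np.float64(0.146))
bar ([[0.5722, -0.1224], [0.5566, 0.0097]], np.float64(-1.454)) ([[0.5562, -0.121], [0.5396, 0.0092]], np.float64(-1.444))
(array([613.1, -45.5]), array([ 85., 124.]), 9.85)
(array([611. , -42.4]), array([ 84.6, 125.2]), 12.55)
```

View pics/ov17.png

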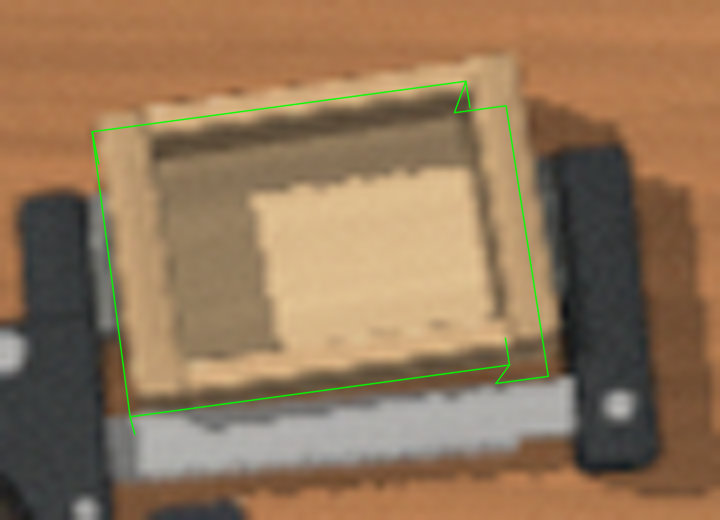

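View pics/zs17.png

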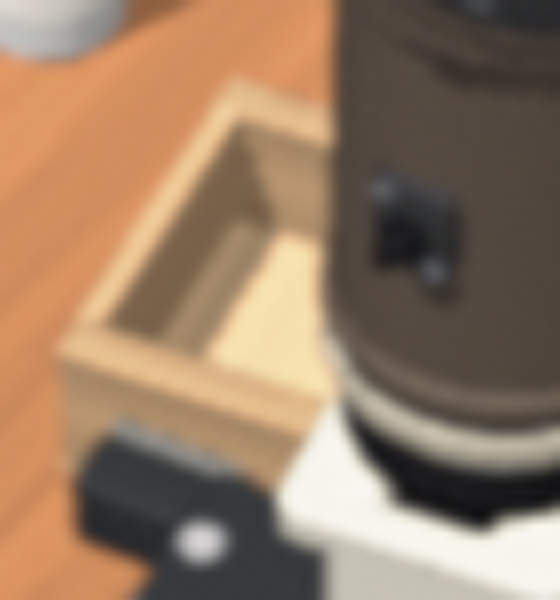

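```bash
python3 - <<'E'
from workcell import ctrl
print(ctrl.state()["opening"],ctrl.finish_job(),ctrl.state()["opening"])
E
```

```text
the job is handed in; nothing more can be done
the job is handed in; nothing more can be done
```

I stood the panel on the drawer's bottom board against the side ends and let go. I then pumped the clamp's trigger: four full strokes, each let out, and a fifth squeeze that I held when handing the job in. The clock read about 17 s.

**Checks that held:**
- **Trigger:** the last squeeze stopped at a finger opening of 38.9 mm and stayed there for about 1 s. The earlier strokes all ended at 35.2 to 36 mm, the trigger's stop. So the trigger stopped part way, with the jaw on the work.
- **Panel:** the drawer and panel together measured 124 mm long from above, so there is no gap at the side ends. The panel was square to the drawer to about 0.005 rad.
- **Bystanders:** I never went near the glue, tin or screwdriver. The parts of them in the pictures had not visibly moved.

**Less certain:**
- **Alignment:** the clamp ended about 0.04 rad out of line with the drawer, so the pads probably press harder on one edge.
- **Jaw force:** I could not measure it. I inferred it from the part-way stop and from seeing the jaw draw the drawer 1 to 2 mm back onto the head pad.

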